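# Isolate the wire-wheel grinder and put the cleaned bolts away

## Robot

A 6-joint arm with a two-finger parallel gripper is mounted at the origin on the work surface. World frame = base frame: x ahead of the robot, y to its left, z up, the work surface at z = 0. Lengths are in mm, angles in rad, forces in N, time in s.
With the tool pointing down it reaches from about 350 to 875 mm from the base axis. Payload 4.2 kg.
Tool frame: the origin (TCP) lies at the very end of the fingers, on their centre line; the grasp point (between the pads) lies arm.grip_point_offset behind it (arm.grip_point_offset is the distance from the TCP to the grasp point, in mm); z points along the fingers, y is the line along which they close (so a half turn about z gives the same grasp; the last joint's range is limited). The gripper opens to 85 mm and grips with 20 to 120 N. Pads are 22 mm wide; open, the fingers measure 114 mm over their backs; the gripper's body (76 mm by 85 mm) begins 54 mm behind the grasp point. The pads swing forward as they close: fully open they stand 13 mm farther back than shut.
Start: joints at [-1.014, 0.385, 0.008, 0, -1.194, -0.259], TCP at [183.402, -597.464, 202.512] pointing down, gripper open.
Joint ranges: [-3.14, 3.14], [-1.21, 2.06], [-1.07, 1.41], [-3.16, 2.05], [-2.99, -0.16], [-3.1, 3.1]. Speed limits (rad/s): [2.79, 2.79, 3.14, 3.14, 3.14, 3.14].

## Interface

Orientations are given as a unit quaternion [x, y, z, w].
In Python, from bench import arm, cams, ticket gives the robot as it stands.
- The arm moves only by the tool servo_tool, never from a script. Its argument "commands" is a list that holds one entry, the list of rows, each a list of 7 numbers: the closure in counts, from 0 (fully open) to 255 (shut), then the shift along the tool's x, y, z in m, then the turn, a rotation vector about the tool's x, y, z in degrees. In form: [[[grip, x, y, z, ax, ay, az], ...]]. A call has 1 to 10 rows; each row shifts and turns the commanded pose from where the row before left it, along the tool's axes as they then stand; what a row does not reach is not made up. A row lasts 1/12 s, in which the tool goes at most 41.7 mm and 7.16 degrees, less where a joint would pass 70% of its speed; a pose out of reach is approached as far as the arm can. A call with a gripper value outside its range is refused whole. The fingers move at their own pace and stop on an object; the grip force is fixed at half the most. Time passes only in rows, so rows that do not move let the fingers close. It gives the time, the measured TCP pose, the force, the opening and the grip force at its end, in the units of the state.
- arm.read_state(): the state, without advancing time (a new reading comes with each control period).
- cams.get_image(name): name is "scene" or "top"; returns a dict with "frame" (480x640x3 uint8, blue, green, red), "K" (3x3 intrinsics, pixels), "k1" (the pictures are not rectified: a ray, as slopes to the right and down, at radius r is drawn at 1 + k1 r^2 times it, then the intrinsics apply), "T" (4x4, takes a point from camera to world coordinates). Camera axes: x right, y up, looking along -z (the intrinsics and any distortion apply to the point x, -y, -z); pixel columns grow to the right and rows downward; lengths in mm; the calibration is good to about 2 mm. A picture is of the moment at which its call begins. There is no depth.
- ticket.job_done(): hands the job in; it is judged then, once.
The state is a dict: "clock": time; "joints": joint angles; "joint_vel": joint speeds; "joint_efforts": joint torques, N m; "position": TCP position; "ee_rot": TCP orientation; "contact_force": force on the tool from outside, world axes, zero at the start; "wrist_torque": the same for the moment, N m; "gripper_width": finger opening in mm; "grasp_force": force on a finger pad.
Only numpy, scipy, OpenCV 4.12 (cv2) and the standard library are available. Lean on these libraries where they do the work, as an engineer would, in place of code of your own. Each camera call takes 0.05 s, during which the arm holds its last target. There are 200 camera calls.

## Task

Make the bench safe: swing the black isolator handle to off so that the hole in its tail lies over the hole in the cover plate, then swing the steel hasp leaf over so that all three padlock holes are in line. Only then touch the bolts, and lay every big hex bolt from the bench flat in the steel tray, side by side and square to its low front lip, all with their heads towards that lip, none on top of another; leave the other things on the bench where they are.

Things in the scene. Friction and masses are not known exactly. Their poses are not given: they have to be found in the camera images.
- isolator: Fixed grey isolator box lying on its back on the bench, 240 (its x) x 200 (its y) x 90 mm high, flat cover on top; origin at the centre of its underside, z up. The handle's vertical shaft is at x -20, y 0 and the hasp leaf's vertical pivot at x 40, y 65 mm in its frame. It stands left or right on the bench, turned up to 0.25 rad.
- handle (a joint): Isolator handle turning about its vertical shaft: 0 = on (grip points 1.89 rad counter-clockwise from the box's x axis), grows counter-clockwise seen from above; 1.25 rad = off, where the grip points along the box's -x and the padlock hole in the tail lies over the hole in the cover plate. It can overshoot to a stop at 1.45. Starts at 0 to 0.25. Stiff (about 0.25 N m) and stays where it is left.
- handle_grip (a point): Point on the black handle's grip, 85 mm out from the shaft, 34 mm above the cover (124 mm above the bench). The grip is a bar 24 mm wide and 30 mm tall (14 to 44 mm above the cover), reaching 121 mm from the shaft; the point's x points outward along the bar, z up.
- handle_hole (a point): Centre of the 12 mm padlock hole in the flat eye at the handle's tail, 60 mm from the shaft on the side opposite the grip, 8 mm above the cover.
- plate_hole (a point): Centre of the fixed 12 mm padlock hole in the cover plate (x 40, y 0 in the box's frame), level with the cover.
- leaf (a joint): Steel hasp leaf turning about its vertical pivot: 0 = parked, grows clockwise seen from above; at 1.1 rad its hole is over the hole in the cover plate (the leaf then points along the box's -y). Can overshoot to a stop at 1.4. Starts at 0 to 0.2. Stiff (about 0.1 N m) and stays where it is left.
- leaf_tab (a point): Point on the thumb tab that stands up from the hasp leaf: an upright plate 24 mm long (along the leaf), 10 mm thick, from 20 to 60 mm above the cover; the point is on the plate's centre line, 46 mm above the cover, 34 mm from the leaf's pivot. The point's x runs from the pivot towards the leaf's hole, z up.
- leaf_hole (a point): Centre of the 12 mm padlock hole in the eye at the leaf's end, 65 mm from its pivot, 17 mm above the cover; the leaf passes above the handle's tail.
- tray: Fixed open sheet-steel tray, 160 (its x) x 270 (its y) mm, origin at the centre of its underside; floor 4 mm thick. Its low front lip (12 mm high) is at its -x side, its 50 mm back wall at +x, 30 mm side walls at +y and -y; walls 4 mm thick. It stands on the side of the bench where the isolator is not.
- bolt0_mid (a point): Middle of a big steel hex bolt, 110 mm long in all, on its axis; x points from the head to the threaded tip. Head 30 mm across flats and 13 mm thick, shank 20 mm in diameter and 97 mm long, 0.32 kg, centre of mass 7 mm from the middle towards the head. It lies on the bench (middle about 13 mm up, tip slightly down). Three or four bolts are present; None when absent.
- bolt0_head (a point): Centre of the head of bolt0, 48.5 mm from its middle.
- bolt1_mid (a point): The same for another, identical bolt.
- bolt1_head (a point): Centre of the head of bolt1, 48.5 mm from its middle.
- bolt2_mid (a point): The same for another, identical bolt.
- bolt2_head (a point): Centre of the head of bolt2, 48.5 mm from its middle.
- bolt3_mid (a point): The same for another, identical bolt.
- bolt3_head (a point): Centre of the head of bolt3, 48.5 mm from its middle.
- nut: Bystander: big rusty nut, 50 mm across, 24 mm high; leave it.
- bearing: Bystander: steel bearing ring, 72 mm across, 22 mm high; leave it.
- wrench: Bystander: spanner 160 mm long lying flat; leave it.
- oilcan: Bystander: can, 66 mm across, 160 mm high; leave it.
- mug: Bystander: mug, 80 mm across, 90 mm high; leave it.
- padlock: Bystander: brass padlock, 78 mm long, 22 mm high, lying flat; leave it for the fitter.
Things that resemble listed ones, but are neither listed nor needed, are in the scene too. Leave any orange look-alike of the part that bears bolt3_mid alone.

How it is judged:
By the outcome, as a careful person would: the job done as asked, in the order asked, and still so for the second after the job is handed in, with the robot touching nothing.
Of bolt0, bolt1, bolt2, bolt3 only 3 to 4 are there at a start; the rules pass over those that are not, and their reading is None.
At some moment in a run one of bolt0, bolt1, bolt2, bolt3 may be knocked a few centimetres aside while the robot is not near it.
Once in a run the grip may slacken for a moment while it holds something.
It also fails if it takes over 210 s, if anything falls off the work surface, if the arm or the gripper's body presses on something with over 40 N, if the wrist force passes 120 N, or if a joint passes its speed limit or range.

## Working session

There is one attempt and no reset: what is moved stays moved. The work goes in short steps, Python scripts to look and compute and a tool call to move; the robot and the scene stay as the last step left them, time stands still between calls to the robot, and variables do not carry over. Pictures are saved under pics/ and viewed, at most 14 in all, crops included, and the job is handed in when it is done.

Besides the shell and the picture viewer there is one more tool, called after "Request:" by a JSON object that holds its "op" and its "data". servo_tool: Moves the arm, as the interface text tells. Its arguments: {"type":"object","properties":{"commands":{"type":"array","items":{"type":"array","items":{"type":"array","items":{"type":"number"}}}}},"required":["commands"]}

```bash
mkdir -p pics; ls; python3 - <<'E'
from bench import arm,cams
import cv2
for n in ("scene","top"):
    d=cams.get_image(n); cv2.imwrite(f"pics/{n}0.png",d["frame"]); print(n,d["K"],d["k1"],d["T"])
print(arm.read_state(),arm.grip_point_offset)
E
```

```text
pics
scene [[506.19075209   0.         322.9823965 ]
 [  0.         506.19075209 252.59811623]
 [  0.           0.           1.        ]] 0.011347209515463336 [[ 7.04381260e-01 -4.96411303e-01  5.07368563e-01  1.11939631e+03]
 [ 7.09765233e-01  5.01593897e-01 -4.94607801e-01 -5.34171879e+02]
 [-8.96407190e-03  7.08505032e-01  7.05648825e-01  9.50866828e+02]
 [ 0.00000000e+00  0.00000000e+00  0.00000000e+00  1.00000000e+00]]
top [[472.75451864   0.         321.34238516]
 [  0.         472.75451864 239.50941968]
 [  0.           0.           1.        ]] -0.04605892168240864 [[-1.98926634e-02  9.95767432e-01 -8.97301651e-02  3.85351105e+02]
 [-9.99706589e-01 -2.10511359e-02 -1.19826914e-02  4.62987532e+01]
 [-1.38208957e-02  8.94654697e-02  9.95894027e-01  1.20396186e+03]
 [ 0.00000000e+00  0.00000000e+00  0.00000000e+00  1.00000000e+00]]
{'clock': 0.1, 'joints': array([-1.01440573e+00,  3.85504794e-01,  6.74194823e-03, -4.51755028e-04,
       -1.19402652e+00, -2.58589981e-01]), 'joint_vel': array([-0.0002034 , -0.00239239,  0.00278886,  0.00318114,  0.00089941,
       -0.00055602]), 'joint_efforts': array([ 3.15331645e-04, -3.93318343e+01,  1.88930494e+01,  4.19785872e+00,
       -2.52928709e-03,  1.41151557e-07]), 'position': array([ 183.21900792, -596.91652755,  201.50534985]), 'ee_rot': array([-1.48268231e-01,  9.88946659e-01,  9.98128767e-04, -2.02167525e-04]), 'contact_force': array([-0.7106751 ,  0.35642555,  0.45062956]), 'wrist_torque': array([ 0.01209467, -0.00024382, -0.00244213]), 'grasp_force': 0.0, 'gripper_width': 85.20375351919073} 18.700000000000003
```

View pics/top0.png

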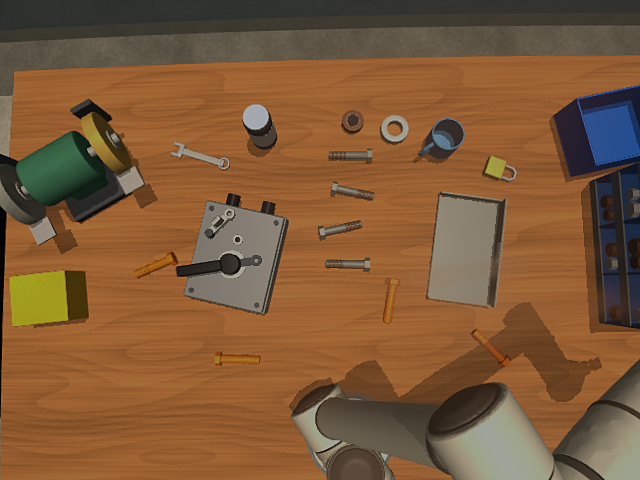

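View pics/scene0.png

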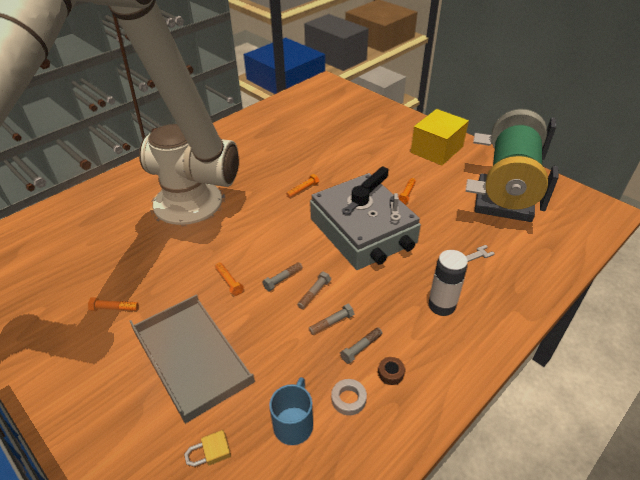

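The top view shows the isolator at left (shaft about (230,264), plate hole (237,239), leaf from (209,232) to (229,213)). There are four steel bolts in the column at x≈325–373, y≈156–265. The tray is at (467,250) and the orange look-alikes are spread around. Next I'll measure.

```bash
cat > h.py <<'E'
import numpy as np,cv2
from bench import arm,cams
def get(n): return cams.get_image(n)
def ray(d,uv):
    K=d["K"]; p=np.array([(uv[0]-K[0,2])/K[0,0],(uv[1]-K[1,2])/K[1,1]])
    q=p.copy()
    for _ in range(10): q=p/(1+d["k1"]*(q@q))
    T=d["T"]; return T[:3,3],T[:3,:3]@np.array([q[0],-q[1],-1.])
def pt(d,uv,z):
    o,r=ray(d,uv); return o+r*(z-o[2])/r[2]
def proj(d,P):
    T=d["T"]; c=T[:3,:3].T@(np.asarray(P,float)-T[:3,3]); q=np.array([c[0],-c[1]])/-c[2]
    q=q*(1+d["k1"]*(q@q)); return np.array([d["K"][0,0]*q[0]+d["K"][0,2],d["K"][1,1]*q[1]+d["K"][1,2]])
def bolts(d,roi=(310,140,400,290)):
    """top view: grey elongated blobs -> (mid xy, angle of head->tip)"""
    x0,y0,x1,y1=roi; f=d["frame"][y0:y1,x0:x1]; hsv=cv2.cvtColor(f,cv2.COLOR_BGR2HSV)
    m=((hsv[...,1]<115)&(hsv[...,2]>45)).astype(np.uint8)
    n,lab,st,_=cv2.connectedComponentsWithStats(m); out=[]
    for i in range(1,n):
        if st[i,4]<150: continue
        ys,xs=np.nonzero(lab==i)
        W=np.array([pt(d,(a+x0,b+y0),13)[:2] for a,b in zip(xs,ys)])
        c=W.mean(0); u=np.linalg.svd(W-c,full_matrices=False)[2][0]
        s=(W-c)@u; v=(W-c)@np.array([-u[1],u[0]])
        lo,hi=s.min(),s.max()
        wl=np.ptp(v[s<lo+14]); wh=np.ptp(v[s>hi-14])
        if wh>wl: u=-u; lo,hi=-hi,-lo
        core=v[(s>lo+14)&(s<hi-14)] if wh<=wl else -v[(s>np.ptp(s)*0-hi+14)&(s<-lo-14)]
        mid=c+u*(lo+hi)/2
        out.append((mid.round(1),round(float(np.arctan2(u[1],u[0])),3),round(float(hi-lo),1),round(float(wl),1),round(float(wh),1),int(st[i,4])))
    return out
E
python3 - <<'E'
from h import *
d=get("top"); s=get("scene")
for b in bolts(d): print(b)
f=d["frame"]
cv2.imwrite("pics/c1.png",cv2.resize(f[190:320,170:300],None,fx=4.6,fy=4.6,interpolation=cv2.INTER_CUBIC))
cv2.imwrite("pics/c2.png",cv2.resize(f[180:320,410:520],None,fx=4,fy=4,interpolation=cv2.INTER_CUBIC))
cv2.imwrite("pics/c12.png",np.hstack([cv2.resize(f[190:320,170:300],(520,520),interpolation=cv2.INTER_CUBIC),cv2.resize(f[190:320,425:515],(270,390),interpolation=cv2.INTER_CUBIC) if 0 else cv2.copyMakeBorder(cv2.resize(f[190:320,425:515],(270,390),interpolation=cv2.INTER_CUBIC),0,130,0,0,cv2.BORDER_CONSTANT)]))
E
```

```text
(array([709. , -38.1]), 1.55, 67.0, 31.6, 15.8, 215)
(array([614.3, -20.6]), -1.81, 110.6, 16.6, 33.5, 288)
(array([521.2,  12.6]), -1.373, 110.3, 17.1, 33.1, 314)
(array([430.5,  -4. ]), 1.521, 108.8, 30.5, 15.5, 320)
```

View pics/c12.png

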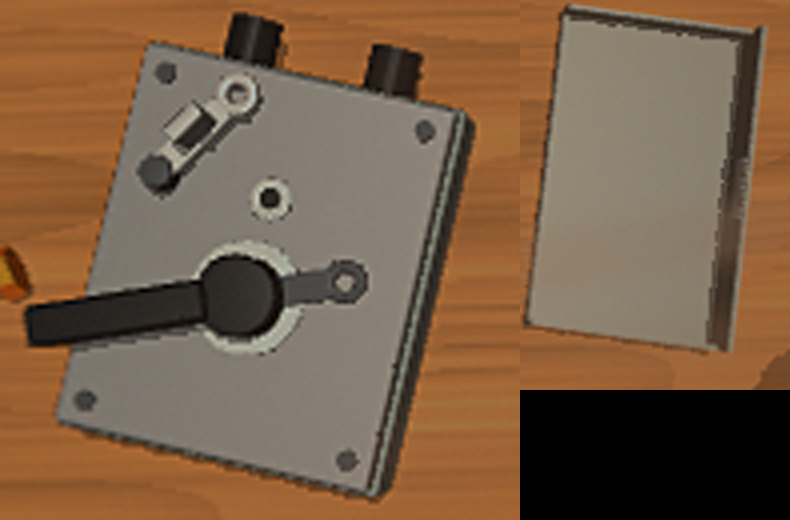

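The crop shows cover screws at (166,72), (425,130), (85,400) and (346,460), the plate hole at (270,199), the handle eye at (345,281), and the leaf pivot and hole at (158,173) and (238,93). The tray's tall back wall is on the right and its low lip on the left.

```bash
cat > m.py <<'E'
from h import *
d=get("top")
c=lambda x,y:(170+x/4,190+y/4)
S=np.array([pt(d,c(*p),90)[:2] for p in [(166,72),(425,130),(346,460),(85,400)]])
C=S.mean(0); xa=(S[0]+S[1]-S[2]-S[3]); ya=(S[0]+S[3]-S[1]-S[2])
print("screws",S.round(1),"C",C.round(1),"ang",np.arctan2(xa[1],xa[0]),np.arctan2(ya[1],ya[0])-np.pi/2)
th=(np.arctan2(xa[1],xa[0])+np.arctan2(ya[1],ya[0])-np.pi/2)/2
R=np.array([[np.cos(th),-np.sin(th)],[np.sin(th),np.cos(th)]])
B=lambda p:C+R@np.array(p)
print("plate pred",B((40,0)).round(1),"meas",pt(d,c(270,199),90)[:2].round(1))
print("pivot pred",B((40,65)).round(1),"meas",pt(d,c(158,173),115)[:2].round(1))
sh=B((-20,0)); hh=pt(d,c(345,281),98)[:2]; v=sh-hh
print("shaft",sh.round(1),"hole",hh.round(1),"r",np.linalg.norm(v),"handle ang rel",np.arctan2(v[1],v[0])-th-1.89)
lh=pt(d,c(238,93),107)[:2]; v=lh-B((40,65)); print("leaf hole",lh.round(1),np.linalg.norm(v),"leaf rel",-(np.arctan2(v[1],v[0])-th)-np.pi/2+1.1)
t=lambda x,y:(425+(x-520)/3,190+y/3)
print("tray lip", [pt(d,t(*p),12)[:2].round(1) for p in [(566,10),(527,325)]],"back",[pt(d,t(*p),50)[:2].round(1) for p in [(764,28),(731,350)]])
hsv=cv2.cvtColor(d["frame"],cv2.COLOR_BGR2HSV); print(hsv[156,325:378].tolist())
E
python3 m.py
```

```text
screws [[567.  321.2]
 [528.6 166.1]
 [334.7 214.8]
 [372.5 369.3]] C [450.7 267.9] ang -0.24440218776546474 -0.24132622042327
plate pred [489.5 258.2] meas [489.4 258.8]
pivot pred [505.2 321.3] meas [503.6 319.6]
shaft [431.3 272.7] hole [439.4 213.3] r 59.91768266787048 handle ang rel 0.0587906750393965
leaf hole [550.8 274.3] 65.51362518210153 leaf rel 0.08739272655009112
tray lip [array([ 604.7, -245.6]), array([ 339.3, -201.7])] back [array([ 579.5, -399.6]), array([ 316.9, -358.5])]
[[13, 175, 156], [13, 177, 157], [13, 178, 155], [13, 171, 106], [16, 83, 80], [15, 81, 95], [14, 118, 91], [12, 150, 85], [12, 129, 89], [16, 81, 94], [13, 106, 82], [12, 147, 87], [12, 126, 89], [16, 74, 97], [15, 86, 95], [11, 145, 88], [12, 127, 88], [15, 78, 98], [14, 85, 96], [13, 152, 87], [12, 125, 90], [18, 57, 103], [19, 61, 101], [18, 63, 102], [18, 63, 101], [18, 64, 103], [17, 63, 102], [17, 63, 102], [18, 62, 103], [18, 63, 102], [19, 62, 103], [18, 64, 103], [18, 59, 103], [18, 59, 103], [19, 59, 104], [18, 61, 105], [18, 61, 104], [19, 61, 104], [17, 63, 105], [18, 61, 105], [18, 60, 106], [18, 61, 108], [18, 53, 125], [20, 49, 151], [20, 50, 148], [20, 44, 146], [18, 54, 147], [14, 129, 148], [13, 183, 149], [13, 174, 148], [13, 173, 149], [13, 173, 149], [14, 172, 148]]
```

```bash
cat >> h.py <<'E'
from scipy.spatial.transform import Rotation as Ro
def cur():
    s=arm.read_state(); R=Ro.from_quat(s["ee_rot"]).as_matrix()
    return s,R
def plan(*wps):
    """wps: (x,y,z,psi) TCP targets; prints tilt fix, az turn (tool), then the shift in the turned tool frame (m)"""
    s,R=cur(); p=s["position"]; psi=np.arctan2(R[1,0],R[0,0])
    print("t",round(float(s["clock"]),1),"at",p.round(1),"psi",psi.round(3),"tilt",R[:2,2].round(4),"w",round(float(s["gripper_width"]),1),"F",s["contact_force"].round(1))
    for x,y,z,a in wps:
        az=-np.degrees(a-psi); xa=np.array([np.cos(a),np.sin(a)]); ya=np.array([np.sin(a),-np.cos(a)])
        D=np.array([x,y,z])-p; sh=np.array([D[:2]@xa,D[:2]@ya,-D[2]])/1e3
        n=int(np.ceil(np.linalg.norm(sh)/.04)); m=int(np.ceil(abs(az)/7))
        print("to",np.round([x,y,z,a],3),"| az %.1f = %d x %.2f"%(az,m,az/max(m,1)),"| shift",sh.round(4),"= %d x"%n,(sh/max(n,1)).round(4), "| j6 ~%.2f"%((a-np.arctan2(y,x)+np.pi/2+np.pi)%(2*np.pi)-np.pi))
        p=np.array([x,y,z]);psi=a
E
python3 - <<'E'
from h import *
plan((450,-100,202,-1.436),(419.9,356.9,202,-1.436),(419.9,356.9,105,-1.436))
E
```

```text
t 0.2 at [ 183.3 -597.2  202. ] psi -2.844 tilt [-0.0004  0.001 ] w 85.3 F [0.5 1.  0.5]
to [ 450.    -100.     202.      -1.436] | az -80.7 = 12 x -6.72 | shift [-0.4569 -0.3311 -0.    ] = 15 x [-0.0305 -0.0221 -0.    ] | j6 ~0.35
to [419.9   356.9   202.     -1.436] | az -0.0 = 0 x -0.00 | shift [-0.4568 -0.0316 -0.    ] = 12 x [-0.0381 -0.0026 -0.    ] | j6 ~-0.57
to [419.9   356.9   105.     -1.436] | az -0.0 = 0 x -0.00 | shift [0.    0.    0.097] = 3 x [0.     0.     0.0323] | j6 ~-0.57
```

Request:
{"op": "servo_tool", "data": {"commands": [[[0,0,0,0,0,0,-6.72],[0,0,0,0,0,0,-6.72],[0,0,0,0,0,0,-6.72],[0,0,0,0,0,0,-6.72],[0,0,0,0,0,0,-6.72],[0,0,0,0,0,0,-6.72],[0,0,0,0,0,0,-6.72],[0,0,0,0,0,0,-6.72],[0,0,0,0,0,0,-6.72],[0,0,0,0,0,0,-6.72]]]}}

```text
clock: 1.08
position: [183.4, -597.3, 202.3]
ee_rot: [-0.673, 0.74, 0.0, 0.0]
contact_force: [-0.3, 0.2, 1.2]
gripper_width: 85.3
grasp_force: 0.0
```

Request:
{"op": "servo_tool", "data": {"commands": [[[0,0,0,0,0,0,-6.72],[0,0,0,0,0,0,-6.72],[0,-0.0305,-0.022,0,0,0,0],[0,-0.0305,-0.022,0,0,0,0],[0,-0.0305,-0.022,0,0,0,0],[0,-0.0305,-0.022,0,0,0,0],[0,-0.0305,-0.022,0,0,0,0],[0,-0.0305,-0.022,0,0,0,0],[0,-0.0305,-0.022,0,0,0,0],[0,-0.0305,-0.022,0,0,0,0]]]}}

```text
clock: 1.92
position: [325.5, -330.4, 202.6]
ee_rot: [0.753, -0.658, 0.0, -0.0]
contact_force: [1.0, 0.3, 1.1]
gripper_width: 85.4
grasp_force: 0.0
```

Request:
{"op": "servo_tool", "data": {"commands": [[[0,-0.0305,-0.022,0,0,0,0],[0,-0.0305,-0.022,0,0,0,0],[0,-0.0305,-0.022,0,0,0,0],[0,-0.0305,-0.022,0,0,0,0],[0,-0.0305,-0.022,0,0,0,0],[0,-0.0305,-0.022,0,0,0,0],[0,-0.0305,-0.022,0,0,0,0],[0,-0.038,-0.0026,0,0,0,0],[0,-0.038,-0.0026,0,0,0,0],[0,-0.038,-0.0026,0,0,0,0]]]}}

```text
clock: 2.75
position: [441.2, 15.9, 202.5]
ee_rot: [0.753, -0.658, -0.0, 0.0]
contact_force: [1.0, -0.2, 0.4]
gripper_width: 85.6
grasp_force: 0.0
```

Request:
{"op": "servo_tool", "data": {"commands": [[[0,-0.038,-0.0026,0,0,0,0],[0,-0.038,-0.0026,0,0,0,0],[0,-0.038,-0.0026,0,0,0,0],[0,-0.038,-0.0026,0,0,0,0],[0,-0.038,-0.0026,0,0,0,0],[0,-0.038,-0.0026,0,0,0,0],[0,-0.038,-0.0026,0,0,0,0],[0,-0.038,-0.0026,0,0,0,0],[0,-0.038,-0.0026,0,0,0,0],[0,0,0,0,0,0,0]]]}}

```text
clock: 3.58
position: [418.8, 361.9, 201.9]
ee_rot: [0.755, -0.656, 0.0, -0.001]
contact_force: [0.3, -0.2, 0.9]
gripper_width: 85.5
grasp_force: 0.0
```

```bash
python3 - <<'E'
from h import *
plan((419.9,356.9,105,-1.436))
E
```

```text
t 3.6 at [418.8 361.9 201.9] psi -1.432 tilt [0.0012 0.0014] w 85.5 F [ 0.3 -0.2  0.9]
to [419.9   356.9   105.     -1.436] | az 0.3 = 1 x 0.26 | shift [ 0.0051 -0.0004  0.0969] = 3 x [ 0.0017 -0.0001  0.0323] | j6 ~-0.57
```

Request:
{"op": "servo_tool", "data": {"commands": [[[0,0.001,0,0.032,0,0,0],[0,0.001,0,0.032,0,0,0],[0,0.001,0,0.032,0,0,0],[0,0,0,0,0,0,0],[160,0,0,0,0,0,0],[255,0,0,0,0,0,0],[255,0,0,0,0,0,0],[255,0,0,0,0,0,0],[255,0,0,0,0,0,0],[255,0,0,0,0,0,0]]]}}

```text
clock: 4.42
position: [419.6, 353.7, 107.6]
ee_rot: [0.753, -0.658, -0.0, -0.001]
contact_force: [-0.4, -0.5, 0.9]
gripper_width: 12.1
grasp_force: 0.0
```

Request:
{"op": "servo_tool", "data": {"commands": [[[255,0,0,0,0,0,0],[255,0,0,0,0,0,0],[255,0,0,0,0,0,0],[255,0,0,0,0,0,0]]]}}

```text
clock: 4.75
position: [419.3, 353.2, 106.5]
ee_rot: [0.753, -0.658, 0.0, 0.0]
contact_force: [0.6, -0.4, 0.3]
gripper_width: 0.2
grasp_force: 0.0
```

```bash
python3 - <<'E'
from h import *
d=get("scene"); f=d["frame"][110:290,270:470]; g=get("top")["frame"][180:330,120:300]
cv2.imwrite("pics/g1.png",np.hstack([cv2.resize(f,(400,360),interpolation=cv2.INTER_CUBIC),cv2.resize(g,(400,360),interpolation=cv2.INTER_CUBIC)]))
E
```

```text
(no output)
```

View pics/g1.png

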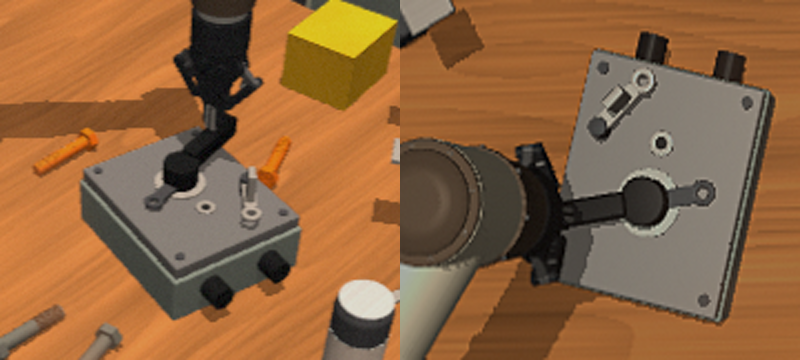

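The picture shows the fingers shut next to the grip with the handle unmoved. I'll project the TCP and the bar into the image to see where they sit.

```bash
python3 - <<'E'
from h import *
s,R=cur(); print(s["position"],s["gripper_width"],s["contact_force"],s["wrist_torque"],R.round(3).tolist(),s["joints"].round(3))
d=get("scene"); g=get("top"); a=1.706
sh=np.array([431.3,272.7])
P=[("tcp",s["position"],(0,0,255)),("tip",[*(sh+121*np.array([np.cos(a),np.sin(a)])),134],(0,255,0)),("g",[*(sh+85*np.array([np.cos(a),np.sin(a)])),134],(255,0,0)),("body",s["position"]-R[:,2]*73,(255,0,255))]
ims=[]
for im,o in ((d,(310,90)),(g,(150,180))):
    f=cv2.resize(im["frame"][o[1]:o[1]+150,o[0]:o[0]+100],(400,600),interpolation=cv2.INTER_CUBIC)
    for n,p,c in P:
        q=proj(im,p); print(n,q.round(1)); cv2.circle(f,tuple(int(v) for v in (q-o)*4),4,c,-1)
    ims.append(f)
cv2.imwrite("pics/g2.png",np.hstack(ims))
E
```

```text
[419.2768768  353.21266443 106.43846854] -0.19586777906398203 [-0.93688818 -0.29299235  1.14650473] [ 0.00293993 -0.02306076  0.06259003] [[0.134, -0.991, -0.0], [-0.991, -0.134, -0.0], [0.0, 0.0, -1.0]] [ 0.996  0.346 -0.315 -0.    -0.91  -0.861]
tcp [375.5 181.8]
tip [384.4 166.8]
g [377.2 173.1]
body [377.3 159.5]
tcp [196.1 269.9]
tip [175.7 271.8]
g [191.1 269.3]
body [186.8 269. ]
```

View pics/g2.png

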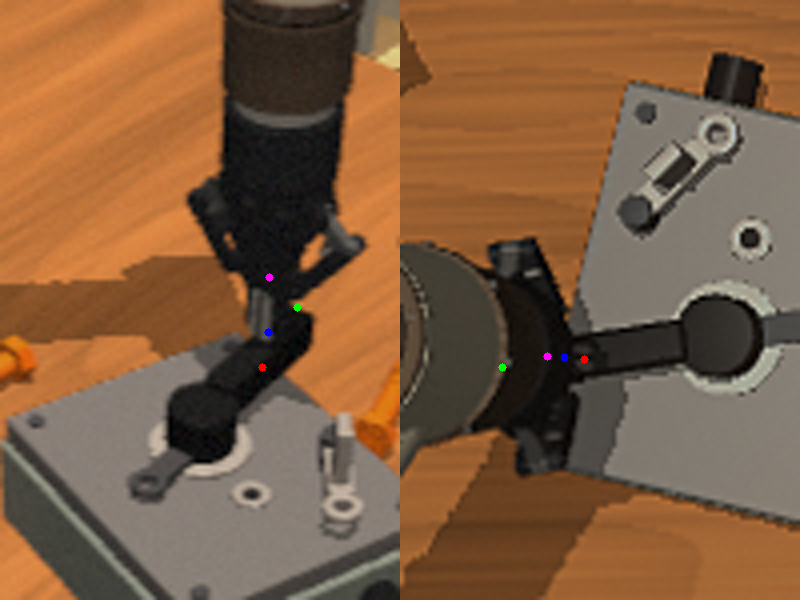

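Request:
{"op": "servo_tool", "data": {"commands": [[[255,0,0.003,0,0,0,0],[255,0,0.003,0,0,0,0],[255,0,0.003,0,0,0,0],[255,0,0.003,0,0,0,0],[255,0,0,0,0,0,0]]]}}

```text
clock: 5.37
position: [406.7, 351.4, 106.6]
ee_rot: [0.753, -0.658, -0.0, 0.0]
contact_force: [0.2, -0.5, -0.1]
gripper_width: -0.0
grasp_force: 0.0
```

```bash
cat > eye.py <<'E'
from h import *
d=get("top"); sh=np.array([431.3,272.7])
# black handle pixels: direction of the eye (grey disc) is hard; use dark hub+bar
f=d["frame"]
s,R=cur(); print(s["position"].round(1),s["gripper_width"],s["grasp_force"],s["contact_force"].round(1))
cv2.imwrite("pics/t.png",cv2.resize(f[200:300,170:290],None,fx=5,fy=5,interpolation=cv2.INTER_CUBIC))
E
python3 eye.py
```

```text
[407.1 351.6 106.7] 0.07704161589764141 0.0 [ 1.  -0.6 -0.5]
```

View pics/t.png

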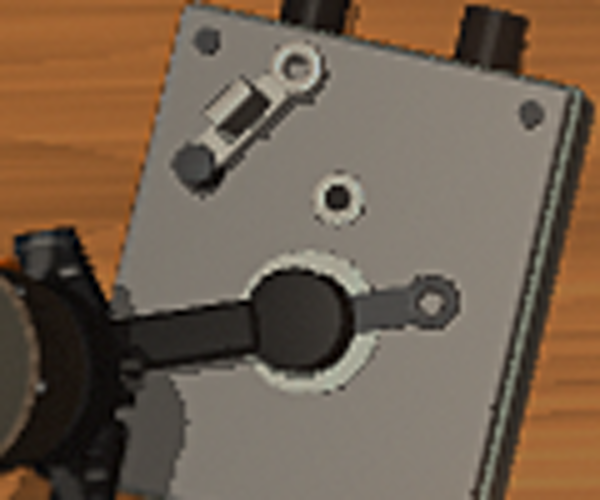

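The handle eye is still at the same pixel (256,260) and nothing was touched. I'll move the tool clear sideways and check where the fingertip really is.

Request:
{"op": "servo_tool", "data": {"commands": [[[255,0,0.02,0,0,0,0],[255,0,0.02,0,0,0,0],[255,0,0,0,0,0,0],[255,0,0,0,0,0,0]]]}}

```text
clock: 5.75
position: [367.4, 346.4, 106.9]
ee_rot: [0.753, -0.657, 0.0, -0.0]
contact_force: [0.1, -0.6, 0.2]
gripper_width: 0.2
grasp_force: 0.0
```

```bash
python3 - <<'E'
from h import *
s,R=cur(); print(s["position"])
d=get("scene"); o=np.array((310,80))
f=cv2.resize(d["frame"][80:230,310:460],(600,600),interpolation=cv2.INTER_CUBIC)
for z,c in ((0,(0,0,255)),(18.7,(0,255,0)),(72.7,(255,0,255))):
    q=proj(d,s["position"]-R[:,2]*z); cv2.circle(f,tuple(int(v) for v in (q-o)*4),3,c,-1); print((q-o)*4)
cv2.imwrite("pics/g3.png",f)
E
```

```text
[367.38697962 346.37633639 106.85946059]
[199.3898965  379.26129986]
[200.52736097 357.1390514 ]
[203.93880948 290.83211954]
```

View pics/g3.png

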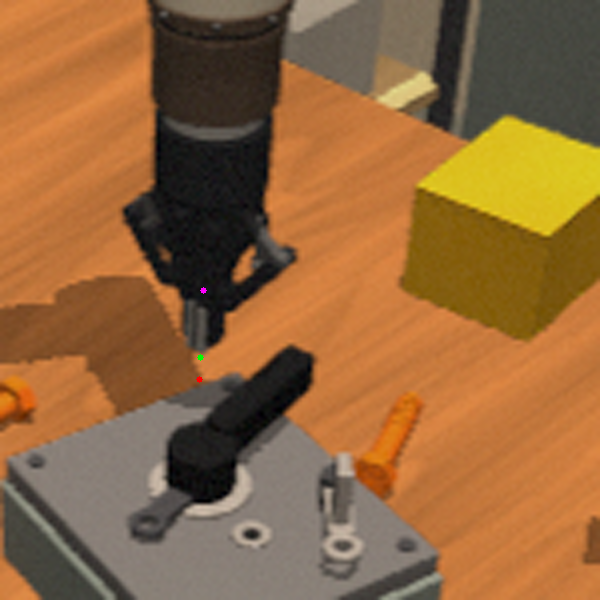

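The picture shows the closed fingertip ending about 25 mm above the reported TCP: crop (205,350) against a projected (199,379). I'll regrasp about 25 mm lower and watch the force.

Request:
{"op": "servo_tool", "data": {"commands": [[[0,0,0,-0.035,0,0,0],[0,0,0,-0.035,0,0,0],[0,-0.003,-0.027,0,0,0,0],[0,0,-0.0265,0,0,0,0],[0,0,0,0,0,0,0],[0,0,0,0.03,0,0,0],[0,0,0,0.03,0,0,0],[0,0,0,0.02,0,0,0],[0,0,0,0.01,0,0,0],[0,0,0,0.005,0,0,0]]]}}

```text
clock: 6.63
position: [420.2, 355.5, 79.7]
ee_rot: [0.753, -0.658, 0.0, 0.002]
contact_force: [0.3, -0.1, -0.5]
gripper_width: 85.5
grasp_force: 0.0
```

Request:
{"op": "servo_tool", "data": {"commands": [[[180,0,0,0,0,0,0],[255,0,0,0,0,0,0],[255,0,0,0,0,0,0],[255,0,0,0,0,0,0],[255,0,0,0,0,0,0],[255,0,0,0,0,0,0],[255,0,0,0,0,0,0],[255,0,0,0,0,0,0],[255,0,0,0,0,0,0]]]}}

```text
clock: 7.38
position: [421.1, 357.1, 82.9]
ee_rot: [0.753, -0.658, 0.0, -0.001]
contact_force: [0.1, -0.8, 6.2]
gripper_width: 23.2
grasp_force: 60.6
```

Request:
{"op": "servo_tool", "data": {"commands": [[[255,0.0006,0.0101,-0.001,0,0,-6.8],[255,0.0006,0.0101,-0.001,0,0,-6.8],[255,0.0006,0.0101,0,0,0,-6.8],[255,0.0006,0.0101,0,0,0,-6.8],[255,0.0006,0.0101,0,0,0,-6.8],[255,0.0006,0.0101,0,0,0,-6.8],[255,0.0006,0.0101,0,0,0,-6.8],[255,0.0006,0.0101,0,0,0,-6.8],[255,0.0006,0.0101,0,0,0,-6.8],[255,0.0006,0.0101,0,0,0,-6.8]]]}}

```text
clock: 8.22
position: [352.5, 294.5, 83.0]
ee_rot: [0.993, -0.12, 0.003, -0.002]
contact_force: [22.8, 1.6, -17.6]
gripper_width: 22.4
grasp_force: 59.5
```

Request:
{"op": "servo_tool", "data": {"commands": [[[255,0,0,0,0,0,0],[255,0,0,0,0,0,0],[255,0,0,0,0,0,0]]]}}

```text
clock: 8.47
position: [352.5, 294.5, 83.0]
ee_rot: [0.992, -0.123, 0.003, -0.002]
contact_force: [18.8, 1.2, -14.5]
gripper_width: 23.0
grasp_force: 60.4
```

```bash
python3 - <<'E'
from h import *
s,R=cur(); v=s["position"][:2]-np.array([431.3,272.7]); print("r",np.linalg.norm(v),"ang",np.arctan2(v[1],v[0]),"want 2.897; psi+pi",np.arctan2(R[1,0],R[0,0])+np.pi)
d=get("top"); cv2.imwrite("pics/t2.png",cv2.resize(d["frame"][200:300,170:290],None,fx=6,fy=6,interpolation=cv2.INTER_CUBIC))
print("plate px crop",(proj(d,[489.4,258.8,90])-(170,200))*6, "eye should be",(proj(d,[489.4,258.8,98])-(170,200))*6)
E
```

```text
r 81.74794305026913 ang 2.872081726111597 want 2.897; psi+pi 2.8954576326678927
plate px crop [405.08170026 238.38526374] eye should be [401.2123857  236.57387737]
```

View pics/t2.png

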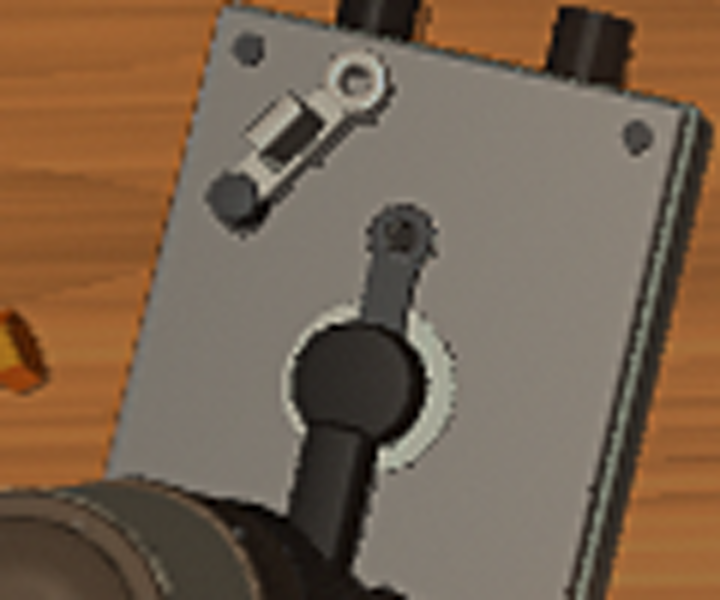

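The eye hole at crop (401,232) lies over the plate hole, which was expected at (401,236). Now I'll release and go to the leaf tab.

Request:
{"op": "servo_tool", "data": {"commands": [[[120,0,0,0,0,0,0],[120,0,0,0,0,0,0],[120,0,0,0,0,0,0],[120,0,0,-0.03,0,0,0],[120,0,0,-0.03,0,0,0],[120,0,0,-0.03,0,0,6.4],[120,0,0,0,0,0,6.4],[120,0,0,0,0,0,6.4],[120,0,0,0,0,0,6.4],[120,0,0,0,0,0,6.4]]]}}

```text
clock: 9.35
position: [348.7, 292.9, 173.9]
ee_rot: [0.918, -0.396, -0.0, -0.0]
contact_force: [0.1, 0.6, -0.5]
gripper_width: 45.2
grasp_force: 0.0
```

```bash
python3 - <<'E'
from h import *
plan((528.9,296.9,172,-0.801),(528.9,296.9,92,-0.801))
E
```

```text
t 9.3 at [348.7 292.9 173.9] psi -0.814 tilt [-0.0002  0.0008] w 45.2 F [ 0.1  0.6 -0.5]
to [528.9   296.9   172.     -0.801] | az -0.7 = 1 x -0.72 | shift [ 0.1226 -0.1322  0.0019] = 5 x [ 0.0245 -0.0264  0.0004] | j6 ~0.26
to [528.9   296.9    92.     -0.801] | az -0.0 = 0 x -0.00 | shift [0.   0.   0.08] = 2 x [0.   0.   0.04] | j6 ~0.26
```

Request:
{"op": "servo_tool", "data": {"commands": [[[120,0.0245,-0.0264,0,0,0,-0.7],[120,0.0245,-0.0264,0,0,0,0],[120,0.0245,-0.0264,0,0,0,0],[120,0.0245,-0.0264,0,0,0,0],[120,0.0245,-0.0264,0,0,0,0],[120,0,0,0,0,0,0],[120,0,0,0.035,0,0,0],[120,0,0,0.035,0,0,0],[120,0,0,0.01,0,0,0],[120,0,0,0,0,0,0]]]}}

```text
clock: 10.18
position: [526.7, 295.7, 90.3]
ee_rot: [0.922, -0.388, -0.002, 0.004]
contact_force: [-0.2, -0.1, -0.1]
gripper_width: 44.9
grasp_force: 0.0
```

Request:
{"op": "servo_tool", "data": {"commands": [[[255,0,0,0,0,0,0],[255,0,0,0,0,0,0],[255,0,0,0,0,0,0],[255,0,0,0,0,0,0],[255,0,0,0,0,0,0],[255,0,0,0,0,0,0],[255,0,0,0,0,0,0]]]}}

```text
clock: 10.77
position: [531.0, 299.1, 96.2]
ee_rot: [0.922, -0.387, 0.002, -0.003]
contact_force: [0.7, 2.6, 6.9]
gripper_width: 8.8
grasp_force: 61.4
```

Request:
{"op": "servo_tool", "data": {"commands": [[[255,-0.0002,0.0034,-0.001,0,0,5.8],[255,-0.0002,0.0034,0,0,0,5.8],[255,-0.0002,0.0034,0,0,0,5.8],[255,-0.0002,0.0034,0,0,0,5.8],[255,-0.0002,0.0034,0,0,0,5.8],[255,-0.0002,0.0034,0,0,0,5.8],[255,-0.0002,0.0034,0,0,0,5.8],[255,-0.0002,0.0034,0,0,0,5.8],[255,-0.0002,0.0034,0,0,0,5.8],[255,-0.0002,0.0034,0,0,0,5.8]]]}}

```text
clock: 11.6
position: [498.6, 290.3, 96.2]
ee_rot: [-0.617, 0.787, 0.0, 0.002]
contact_force: [0.2, 2.8, 2.5]
gripper_width: 9.2
grasp_force: 61.0
```

Request:
{"op": "servo_tool", "data": {"commands": [[[255,0,0,0,0,0,0],[255,0,0,0,0,0,0],[255,0,0,0,0,0,0]]]}}

```text
clock: 11.85
position: [498.6, 290.2, 96.1]
ee_rot: [-0.62, 0.785, 0.0, 0.002]
contact_force: [-1.6, 3.8, 7.0]
gripper_width: 8.6
grasp_force: 61.4
```

```bash
python3 - <<'E'
from h import *
s,R=cur(); v=s["position"][:2]-np.array([505.2,321.3]); print("r",np.linalg.norm(v),"ang",np.arctan2(v[1],v[0]),"want -1.814; psi",np.arctan2(R[1,0],R[0,0]),s["contact_force"],s["wrist_torque"])
d=get("scene"); f=d["frame"]; cv2.imwrite("pics/t3.png",cv2.resize(f[150:270,300:430],None,fx=5,fy=5,interpolation=cv2.INTER_CUBIC))
print("plate at 107",(proj(d,[489.4,258.8,107])-(300,150))*5,"98",(proj(d,[489.4,258.8,98])-(300,150))*5)
E
```

```text
r 31.773075225624158 ang -1.77903494485038 want -1.814; psi -1.8045802895427334 [-1.55103028  3.81701837  7.03577734] [ 0.91511811  0.24570046 -0.07763763]
plate at 107 [360.11339296 294.95133255] 98 [359.08079649 308.29517864]
```

View pics/t3.png

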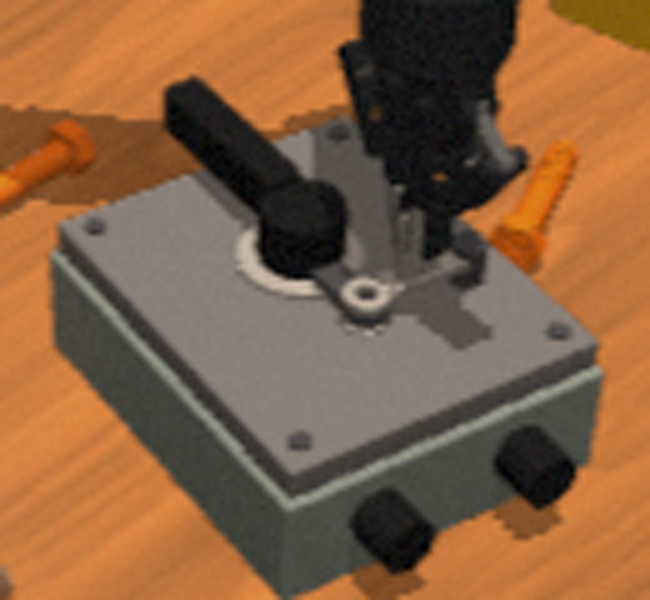

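The leaf eye at (366,293) is within about 1–2 mm of in line (predicted (360,295)). I'll release, lift, and check from the top with the arm moved away toward the bolts.

Request:
{"op": "servo_tool", "data": {"commands": [[[190,0,0,0,0,0,0],[190,0,0,0,0,0,0],[190,0,0,0,0,0,0],[190,0,0,-0.03,0,0,0],[190,0,0,-0.03,0,0,0],[190,0,0,-0.03,0,0,0],[100,0,0,-0.03,0,0,0],[100,0.035,-0.008,-0.02,0,0,0],[100,0.035,-0.008,0,0,0,0],[100,0.035,-0.008,0,0,0,0]]]}}

```text
clock: 12.73
position: [496.1, 180.2, 235.4]
ee_rot: [-0.619, 0.785, 0.0, 0.001]
contact_force: [0.4, -1.2, -0.6]
gripper_width: 51.8
grasp_force: 0.0
```

Request:
{"op": "servo_tool", "data": {"commands": [[[100,0.038,0.008,0,0,0,0],[100,0.038,0.008,0,0,0,0],[100,0.038,0.008,0,0,0,0],[100,0.038,0.008,0,0,0,0],[100,0.038,0.008,0,0,0,0],[100,0.038,0.008,0,0,0,0],[100,0.038,0.008,0,0,0,0],[100,0.038,0.008,0,0,0,0],[100,0.038,0.008,0,0,0,0],[100,0.038,0.008,0,0,0,0]]]}}

```text
clock: 13.57
position: [327.0, -170.7, 234.2]
ee_rot: [-0.619, 0.785, 0.0, -0.0]
contact_force: [1.1, -0.9, 0.1]
gripper_width: 52.2
grasp_force: 0.0
```

```bash
python3 - <<'E'
from h import *
d=get("top")
cv2.imwrite("pics/t4.png",np.hstack([cv2.resize(d["frame"][190:310,180:300],(480,480),interpolation=cv2.INTER_CUBIC),cv2.resize(d["frame"][140:300,300:400],(300,480))]))
for z in (90,98,107): print(z,(proj(d,[489.4,258.8,z])-(180,190))*4)
for b in bolts(d): print(b)
plan()
E
```

```text
90 [230.05446684 198.92350916]
98 [227.4749238  197.71591824]
107 [224.52867924 196.33661823]
(array([709. , -38.1]), 1.55, 67.0, 31.6, 15.8, 215)
(array([614.3, -20.6]), -1.81, 110.6, 16.8, 33.5, 292)
(array([521.1,  12.6]), -1.376, 110.3, 17.1, 33.1, 310)
(array([430.5,  -4. ]), 1.528, 108.6, 30.4, 15.4, 335)
t 13.6 at [ 323.9 -174.7  234. ] psi -1.814 tilt [-0.0039 -0.0007] w 52.0 F [-1.3 -0.8 -0.8]
```

View pics/t4.png

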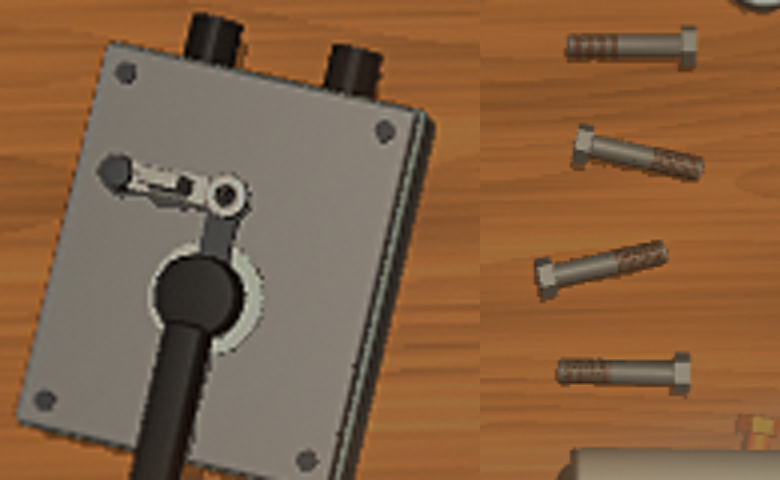

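The top view confirms the leaf eye at (226,194), against an expected (224.5,196), with the dark holes in line. All four bolts are undisturbed. I'll start with the second bolt (B).

```bash
cat >> h.py <<'E'
TC=np.array([460.1,-301.35]); TA=-1.728
TX=np.array([np.cos(TA),np.sin(TA)]); TY=np.array([-TX[1],TX[0]])
def slot(y): return TC+y*TY-7*TX
def grasp(mid,a): return np.array(mid)-7*np.array([np.cos(a),np.sin(a)])
E
python3 - <<'E'
from h import *
g=grasp((614.3,-20.6),-1.81); plan((*g,120,-1.81),(*g,5,-1.81))
E
```

```text
t 13.6 at [ 323.9 -174.7  234. ] psi -1.814 tilt [-0.0039 -0.0007] w 52.0 F [-1.3 -0.8 -0.8]
to [615.959 -13.799 120.     -1.81 ] | az -0.2 = 1 x -0.22 | shift [-0.2255 -0.2456  0.114 ] = 9 x [-0.0251 -0.0273  0.0127] | j6 ~-0.22
to [615.959 -13.799   5.     -1.81 ] | az -0.0 = 0 x -0.00 | shift [0.    0.    0.115] = 3 x [0.     0.     0.0383] | j6 ~-0.22
```

Request:
{"op": "servo_tool", "data": {"commands": [[[110,-0.0251,-0.0273,0.0127,0,0,-0.2],[110,-0.0251,-0.0273,0.0127,0,0,0],[110,-0.0251,-0.0273,0.0127,0,0,0],[110,-0.0251,-0.0273,0.0127,0,0,0],[110,-0.0251,-0.0273,0.0127,0,0,0],[110,-0.0251,-0.0273,0.0127,0,0,0],[110,-0.0251,-0.0273,0.0127,0,0,0],[110,-0.0251,-0.0273,0.0127,0,0,0],[110,-0.0251,-0.0273,0.0127,0,0,0],[110,0,0,0,0,0,0]]]}}

```text
clock: 14.45
position: [623.1, -4.2, 114.1]
ee_rot: [-0.621, 0.784, 0.001, -0.003]
contact_force: [0.3, -1.2, -1.1]
gripper_width: 48.9
grasp_force: 0.0
```

Request:
{"op": "servo_tool", "data": {"commands": [[[110,0,0,0.038,0,0,0],[110,0,0,0.038,0,0,0],[110,0,0,0.034,0,0,0],[110,0,0,0.01,0,0,0],[110,0,0,0,0,0,0],[110,0,0,0,0,0,0]]]}}

```text
clock: 14.95
position: [621.0, -6.9, 0.9]
ee_rot: [-0.62, 0.785, -0.0, -0.0]
contact_force: [-0.3, -0.2, 0.1]
gripper_width: 48.3
grasp_force: 0.0
```

Request:
{"op": "servo_tool", "data": {"commands": [[[110,0,0,0.004,0,0,0],[110,0,0,0.003,0,0,0],[110,0,0,0,0,0,0],[110,0,0,0,0,0,0]]]}}

```text
clock: 15.28
position: [621.2, -6.5, -5.6]
ee_rot: [-0.62, 0.785, -0.0, 0.001]
contact_force: [-0.3, -0.3, -0.1]
gripper_width: 48.8
grasp_force: 0.0
```

```bash
python3 - <<'E'
from h import *
g=grasp((614.3,-20.6),-1.81); plan((*g,-18,-1.81))
E
```

```text
t 15.3 at [621.2  -6.5  -5.6] psi -1.805 tilt [0.0018 0.0005] w 48.8 F [-0.3 -0.3 -0.1]
to [615.959 -13.799 -18.     -1.81 ] | az 0.3 = 1 x 0.31 | shift [0.0083 0.0033 0.0124] = 1 x [0.0083 0.0033 0.0124] | j6 ~-0.22
```

Request:
{"op": "servo_tool", "data": {"commands": [[[110,0.008,0.0033,0,0,0,0.3],[110,0,0,0.004,0,0,0],[110,0,0,0.004,0,0,0],[110,0,0,0,0,0,0],[110,0,0,0,0,0,0]]]}}

```text
clock: 15.7
position: [615.3, -13.7, -15.2]
ee_rot: [-0.618, 0.786, 0.0, -0.0]
contact_force: [0.1, 0.6, -0.8]
gripper_width: 48.6
grasp_force: 0.0
```

Request:
{"op": "servo_tool", "data": {"commands": [[[110,0,0,0.004,0,0,0],[110,0,0,0,0,0,0],[110,0,0,0,0,0,0]]]}}

```text
clock: 15.95
position: [615.4, -13.6, -19.2]
ee_rot: [-0.618, 0.786, 0.0, -0.0]
contact_force: [-0.4, 0.1, 0.2]
gripper_width: 48.6
grasp_force: 0.0
```

Request:
{"op": "servo_tool", "data": {"commands": [[[110,0,0,0.003,0,0,0],[110,0,0,0,0,0,0],[110,0,0,0,0,0,0]]]}}

```text
clock: 16.2
position: [615.4, -13.6, -22.0]
ee_rot: [-0.618, 0.786, 0.0, -0.0]
contact_force: [-0.5, 0.7, -0.6]
gripper_width: 48.8
grasp_force: 0.0
```

Request:
{"op": "servo_tool", "data": {"commands": [[[170,0,0,0,0,0,0],[255,0,0,0,0,0,0],[255,0,0,0,0,0,0],[255,0,0,0,0,0,0],[255,0,0,0,0,0,0],[255,0,0,0,0,0,0],[255,0,0,0,0,0,0]]]}}

```text
clock: 16.78
position: [615.8, -13.6, -21.4]
ee_rot: [-0.618, 0.786, -0.0, 0.0]
contact_force: [-0.5, 0.3, 3.6]
gripper_width: 17.5
grasp_force: 58.7
```

```bash
python3 - <<'E'
from h import *
s=slot(29); print(s); plan((615.4,-13.6,80,-1.808),(*s,80,TA),(*s,-18,TA))
E
```

```text
[ 489.83829778 -298.97646984]
t 16.8 at [615.8 -13.6 -21.4] psi -1.81 tilt [0.0006 0.    ] w 17.5 F [-0.5  0.3  3.6]
to [615.4   -13.6    80.     -1.808] | az -0.1 = 1 x -0.09 | shift [ 1.000e-04  4.000e-04 -1.014e-01] = 3 x [ 0.      0.0001 -0.0338] | j6 ~-0.22
to [ 489.838 -298.976   80.      -1.728] | az -4.6 = 1 x -4.58 | shift [ 0.3015  0.0793 -0.    ] = 8 x [ 0.0377  0.0099 -0.    ] | j6 ~0.39
to [ 489.838 -298.976  -18.      -1.728] | az -0.0 = 0 x -0.00 | shift [0.    0.    0.098] = 3 x [0.     0.     0.0327] | j6 ~0.39
```

The width of 17.5 suggests the tips only catch the bolt above its middle, so I'll go 8 mm lower.

Request:
{"op": "servo_tool", "data": {"commands": [[[130,0,0,0,0,0,0],[130,0,0,0,0,0,0],[130,0,0,0,0,0,0],[130,0,0,0.004,0,0,0],[130,0,0,0.004,0,0,0],[130,0,0,0,0,0,0]]]}}

```text
clock: 17.28
position: [615.5, -13.6, -30.3]
ee_rot: [-0.618, 0.786, 0.0, -0.0]
contact_force: [1.3, -0.3, -0.2]
gripper_width: 42.1
grasp_force: 0.0
```

Request:
{"op": "servo_tool", "data": {"commands": [[[190,0,0,0,0,0,0],[255,0,0,0,0,0,0],[255,0,0,0,0,0,0],[255,0,0,0,0,0,0],[255,0,0,0,0,0,0],[255,0,0,0,0,0,0],[255,0,0,0,0,0,0]]]}}

```text
clock: 17.87
position: [616.3, -13.6, -28.3]
ee_rot: [-0.618, 0.786, -0.001, 0.001]
contact_force: [-1.1, 0.8, 9.0]
gripper_width: 18.1
grasp_force: 59.6
```

Request:
{"op": "servo_tool", "data": {"commands": [[[255,0,0,-0.02,0,0,0],[255,0,0,-0.03,0,0,0],[255,0,0,-0.03,0,0,0],[255,0,0,-0.03,0,0,0],[255,0,0,0,0,0,-4.6],[255,0,0,0,0,0,0],[255,0.0377,0.0099,0,0,0,0],[255,0.0377,0.0099,0,0,0,0],[255,0.0377,0.0099,0,0,0,0],[255,0.0377,0.0099,0,0,0,0]]]}}

```text
clock: 18.7
position: [549.7, -157.0, 77.7]
ee_rot: [-0.648, 0.762, 0.002, -0.002]
contact_force: [0.1, -0.4, -2.3]
gripper_width: 18.0
grasp_force: 59.1
```

Request:
{"op": "servo_tool", "data": {"commands": [[[255,0.0377,0.0099,0,0,0,0],[255,0.0377,0.0099,0,0,0,0],[255,0.0377,0.0099,0,0,0,0],[255,0.0377,0.0099,0,0,0,0],[255,0,0,0,0,0,0],[255,0,0,0,0,0,0],[255,0,0,0,0,0,0]]]}}

```text
clock: 19.28
position: [488.3, -298.6, 78.4]
ee_rot: [-0.648, 0.762, 0.002, -0.001]
contact_force: [0.1, 0.1, -2.6]
gripper_width: 18.2
grasp_force: 59.1
```

```bash
python3 - <<'E'
from h import *
s=slot(29); plan((*s,-18,TA))
d=get("scene"); q=proj(d,[*s,30]); print(q); c=get("top"); 
f=cv2.resize(d["frame"][220:430,120:320],(400,420),interpolation=cv2.INTER_CUBIC);g=cv2.resize(c["frame"][150:330,380:540],(373,420),interpolation=cv2.INTER_CUBIC)
cv2.imwrite("pics/p1.png",np.hstack([f,g]))
E
```

```text
t 19.3 at [ 488.3 -298.6   78.4] psi -1.732 tilt [-0.0034  0.0017] w 18.2 F [ 0.1  0.1 -2.6]
to [ 489.838 -298.976  -18.      -1.728] | az -0.2 = 1 x -0.23 | shift [ 0.0002 -0.0016  0.0964] = 3 x [ 0.0001 -0.0005  0.0321] | j6 ~0.39
[197.7474479  356.21174569]
```

View pics/p1.png

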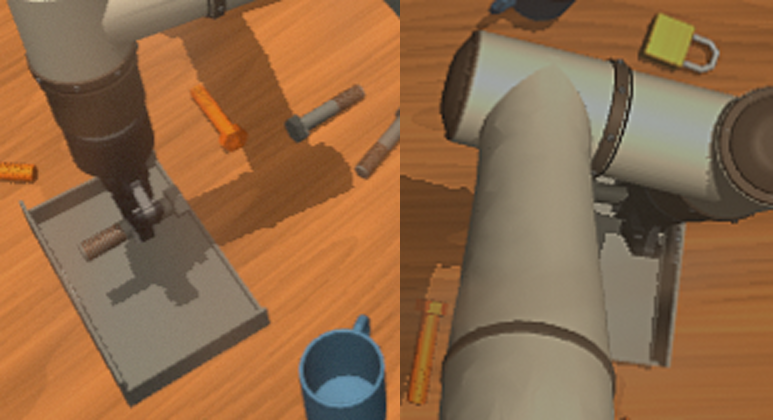

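The bolt is held level with its head towards the low lip (scene crop right side). Lowering it now.

Request:
{"op": "servo_tool", "data": {"commands": [[[255,0,-0.0015,0.033,0,0,0],[255,0,0,0.033,0,0,0],[255,0,0,0.028,0,0,0],[255,0,0,0.004,0,0,0],[255,0,0,0.002,0,0,0],[255,0,0,0,0,0,0]]]}}

```text
clock: 19.88
position: [492.4, -298.8, -19.2]
ee_rot: [-0.65, 0.76, -0.001, 0.0]
contact_force: [0.9, -0.7, -1.5]
gripper_width: 17.9
grasp_force: 59.0
```

Request:
{"op": "servo_tool", "data": {"commands": [[[255,0,0,0.002,0,0,0],[255,0,0,0.001,0,0,0],[255,0,0,0,0,0,0]]]}}

```text
clock: 20.13
position: [492.1, -299.3, -21.5]
ee_rot: [-0.649, 0.761, -0.001, 0.001]
contact_force: [0.0, 0.2, -2.1]
gripper_width: 17.6
grasp_force: 59.0
```

Request:
{"op": "servo_tool", "data": {"commands": [[[255,0,0,0.002,0,0,0],[255,0,0,0.001,0,0,0],[255,0,0,0,0,0,0]]]}}

```text
clock: 20.38
position: [491.9, -299.4, -24.3]
ee_rot: [-0.649, 0.761, -0.001, 0.0]
contact_force: [-1.6, 1.6, 4.5]
gripper_width: 17.8
grasp_force: 61.5
```

Request:
{"op": "servo_tool", "data": {"commands": [[[255,0,0,0.001,0,0,0],[255,0,0,0,0,0,0]]]}}

```text
clock: 20.55
position: [491.9, -299.4, -24.4]
ee_rot: [-0.649, 0.761, -0.001, 0.0]
contact_force: [-2.5, 2.0, 11.3]
gripper_width: 18.0
grasp_force: 64.3
```

Request:
{"op": "servo_tool", "data": {"commands": [[[150,0,0,0,0,0,0],[150,0,0,0,0,0,0],[150,0,0,0,0,0,0],[140,0,0,-0.015,0,0,0],[120,0,0,-0.03,0,0,0],[120,0,0,-0.03,0,0,0],[120,0,0,-0.03,0,0,0],[120,0,0,0,0,0,0],[120,0,0,0,0,0,0]]]}}

```text
clock: 21.3
position: [492.2, -299.5, 80.0]
ee_rot: [-0.649, 0.761, -0.002, 0.001]
contact_force: [-0.5, 0.2, -0.9]
gripper_width: 45.1
grasp_force: 0.0
```

```bash
python3 - <<'E'
from h import *
b=bolts(get("top")); [print(x) for x in b]
m,a=min(b,key=lambda q:abs(q[0][0]-521))[:2]; g=grasp(m,a); print(g)
plan((*g,70,a),(*g,-29.5,a))
E
```

```text
(array([709. , -38.1]), 1.548, 67.0, 31.6, 15.8, 216)
(array([521.1,  12.6]), -1.374, 110.3, 17.1, 33.1, 314)
(array([430.5,  -4. ]), 1.523, 108.7, 30.4, 15.4, 325)
[519.73130047  19.46488613]
t 21.4 at [ 490.9 -299.    78.3] psi -1.73 tilt [0.0005 0.0003] w 45.0 F [ 0.3  0.1 -1.5]
to [519.731  19.465  70.     -1.374] | az -20.4 = 3 x -6.80 | shift [-0.3067 -0.0905  0.0083] = 8 x [-0.0383 -0.0113  0.001 ] | j6 ~0.16
to [519.731  19.465 -29.5    -1.374] | az -0.0 = 0 x -0.00 | shift [0.     0.     0.0995] = 3 x [0.     0.     0.0332] | j6 ~0.16
```

Request:
{"op": "servo_tool", "data": {"commands": [[[120,0,0,0,0,0,-6.8],[120,0,0,0,0,0,-6.8],[120,0,0,0,0,0,-6.8],[120,-0.038,-0.0113,0,0,0,0],[120,-0.038,-0.0113,0,0,0,0],[120,-0.038,-0.0113,0,0,0,0],[120,-0.038,-0.0113,0,0,0,0],[120,-0.038,-0.0113,0,0,0,0],[120,-0.038,-0.0113,0,0,0,0],[120,-0.038,-0.0113,0,0,0,0]]]}}

```text
clock: 22.18
position: [515.0, -21.3, 76.4]
ee_rot: [0.773, -0.634, -0.001, 0.002]
contact_force: [1.8, -0.5, 0.8]
gripper_width: 45.5
grasp_force: 0.0
```

Request:
{"op": "servo_tool", "data": {"commands": [[[120,-0.038,-0.0113,0,0,0,0],[120,0,0,0,0,0,0],[120,0,0,0.03,0,0,0],[120,0,0,0.03,0,0,0],[120,0,0,0,0,0,0],[120,0,0,0,0,0,0]]]}}

```text
clock: 22.68
position: [518.1, 15.7, 16.1]
ee_rot: [0.773, -0.634, -0.002, 0.003]
contact_force: [-0.2, -0.1, 1.9]
gripper_width: 45.4
grasp_force: 0.0
```

```bash
python3 - <<'E'
from h import *
plan((519.7,19.5,-29.5,-1.374))
E
```

```text
t 22.7 at [518.1  15.7  16.1] psi -1.374 tilt [-0.0064 -0.0024] w 45.4 F [-0.2 -0.1  1.9]
to [519.7    19.5   -29.5    -1.374] | az 0.0 = 1 x 0.02 | shift [-0.0034 -0.0023  0.0456] = 2 x [-0.0017 -0.0011  0.0228] | j6 ~0.16
```

Request:
{"op": "servo_tool", "data": {"commands": [[[120,-0.0034,-0.002,0.02,0,0,0],[120,0,0,0.02,0,0,0],[120,0,0,0.006,0,0,0],[120,0,0,0,0,0,0],[190,0,0,0,0,0,0],[255,0,0,0,0,0,0],[255,0,0,0,0,0,0],[255,0,0,0,0,0,0],[255,0,0,0,0,0,0],[255,0,0,0,0,0,0]]]}}

```text
clock: 23.52
position: [522.4, 20.4, -26.3]
ee_rot: [0.773, -0.634, 0.001, -0.001]
contact_force: [-1.6, -0.8, 6.4]
gripper_width: 17.8
grasp_force: 58.6
```

Request:
{"op": "servo_tool", "data": {"commands": [[[255,0,0,0,0,0,0],[255,0,0,-0.02,0,0,0],[255,0,0,-0.03,0,0,0],[255,0,0,-0.03,0,0,0],[255,0,0,-0.03,0,0,0],[255,0,0,0,0,0,6.76],[255,0,0,0,0,0,6.76],[255,0,0,0,0,0,6.76],[255,0.0399,0.0047,0,0,0,0],[255,0.0399,0.0047,0,0,0,0]]]}}

```text
clock: 24.35
position: [499.8, -56.3, 82.2]
ee_rot: [-0.651, 0.759, 0.0, 0.0]
contact_force: [0.9, 0.0, -3.4]
gripper_width: 17.9
grasp_force: 59.5
```

Request:
{"op": "servo_tool", "data": {"commands": [[[255,0.0399,0.0047,0,0,0,0],[255,0.0399,0.0047,0,0,0,0],[255,0.0399,0.0047,0,0,0,0],[255,0.0399,0.0047,0,0,0,0],[255,0.0399,0.0047,0,0,0,0],[255,0.0399,0.0047,0,0,0,0],[255,0,0,0,0,0,0],[255,0,0,0,0,0,0],[255,0,0,0,0,0,0]]]}}

```text
clock: 25.1
position: [433.9, -289.0, 81.9]
ee_rot: [-0.649, 0.761, 0.0, 0.0]
contact_force: [-0.8, 0.1, -2.8]
gripper_width: 17.8
grasp_force: 59.5
```

```bash
python3 - <<'E'
from h import *
plan((*slot(-29),-20,TA))
E
```

```text
t 25.1 at [ 433.9 -289.    81.9] psi -1.729 tilt [-0.0005  0.0007] w 17.8 F [-0.8  0.1 -2.8]
to [ 432.553 -289.896  -20.      -1.728] | az -0.1 = 1 x -0.05 | shift [0.0011 0.0012 0.1019] = 3 x [0.0004 0.0004 0.034 ] | j6 ~0.43
```

Request:
{"op": "servo_tool", "data": {"commands": [[[255,0.001,0.001,0.034,0,0,0],[255,0,0,0.034,0,0,0],[255,0,0,0.03,0,0,0],[255,0,0,0.003,0,0,0],[255,0,0,0.001,0,0,0],[255,0,0,0.001,0,0,0],[255,0,0,0,0,0,0]]]}}

```text
clock: 25.68
position: [434.4, -289.5, -19.5]
ee_rot: [-0.65, 0.76, -0.001, 0.001]
contact_force: [1.0, 0.4, -2.1]
gripper_width: 17.5
grasp_force: 59.6
```

Request:
{"op": "servo_tool", "data": {"commands": [[[255,0,0,0.001,0,0,0],[255,0,0,0.001,0,0,0],[255,0,0,0,0,0,0]]]}}

```text
clock: 25.93
position: [433.9, -290.0, -22.0]
ee_rot: [-0.65, 0.76, -0.001, 0.0]
contact_force: [0.0, 0.5, -0.9]
gripper_width: 17.8
grasp_force: 59.7
```

Request:
{"op": "servo_tool", "data": {"commands": [[[255,0,0,0.001,0,0,0],[255,0,0,0.001,0,0,0],[255,0,0,0,0,0,0]]]}}

```text
clock: 26.18
position: [434.0, -290.0, -22.4]
ee_rot: [-0.65, 0.76, -0.001, 0.0]
contact_force: [-3.2, 3.8, 13.6]
gripper_width: 17.6
grasp_force: 61.5
```

Request:
{"op": "servo_tool", "data": {"commands": [[[150,0,0,0,0,0,0],[150,0,0,0,0,0,0],[150,0,0,0,0,0,0],[140,0,0,-0.015,0,0,0],[120,0,0,-0.03,0,0,0],[120,0,0,-0.03,0,0,0],[120,0,0,-0.03,0,0,0],[120,0,0,0,0,0,0],[120,0,0,0,0,0,0]]]}}

```text
clock: 26.93
position: [434.7, -290.3, 82.1]
ee_rot: [-0.65, 0.76, -0.002, 0.001]
contact_force: [-0.7, 0.3, 0.0]
gripper_width: 44.9
grasp_force: 0.0
```

```bash
python3 - <<'E'
from h import *
b=bolts(get("top")); [print(x) for x in b]
m,a=min(b,key=lambda q:abs(q[0][0]-430))[:2]; g=grasp(m,a); print(g,slot(-87))
plan((*g,30,a),(*g,-29.5,a),(*g,78,a),(*slot(-87),78,TA))
E
```

```text
(array([709., -38.]), 1.542, 66.9, 31.7, 15.9, 216)
(array([430.5,  -4. ]), 1.524, 108.7, 30.4, 15.4, 325)
[430.17254526 -10.99233676] [ 375.26870204 -280.81586048]
t 27.0 at [ 433.4 -289.8   80.5] psi -1.728 tilt [0.001 0.   ] w 45.3 F [-0.2  0.9 -0.7]
to [430.173 -10.992  30.      1.524] | az -186.3 = 27 x -6.90 | shift [ 0.2784 -0.0163  0.0505] = 8 x [ 0.0348 -0.002   0.0063] | j6 ~3.12
to [430.173 -10.992 -29.5     1.524] | az -0.0 = 0 x -0.00 | shift [0.     0.     0.0595] = 2 x [0.     0.     0.0298] | j6 ~3.12
to [430.173 -10.992  78.      1.524] | az -0.0 = 0 x -0.00 | shift [ 0.      0.     -0.1075] = 3 x [ 0.      0.     -0.0358] | j6 ~3.12
to [ 375.269 -280.816   78.      -1.728] | az 186.3 = 27 x 6.90 | shift [ 0.2751  0.012  -0.    ] = 7 x [ 0.0393  0.0017 -0.    ] | j6 ~0.49
```

Joint 6 would pass its limit if I turned here, so I'll translate first and turn over the bolt.

Request:
{"op": "servo_tool", "data": {"commands": [[[120,-0.0393,0.0067,0,0,0,0],[120,-0.0393,0.0067,0,0,0,0],[120,-0.0393,0.0067,0,0,0,0],[120,-0.0393,0.0067,0,0,0,0],[120,-0.0393,0.0067,0,0,0,0],[120,-0.0393,0.0067,0,0,0,0],[120,-0.0393,0.0067,0,0,0,0],[120,0,0,0,0,0,-6.9],[120,0,0,0,0,0,-6.9],[120,0,0,0,0,0,-6.9]]]}}

```text
clock: 27.82
position: [428.9, -9.9, 78.8]
ee_rot: [0.778, -0.628, -0.001, 0.001]
contact_force: [-0.2, -0.6, 0.8]
gripper_width: 45.4
grasp_force: 0.0
```

Request:
{"op": "servo_tool", "data": {"commands": [[[120,0,0,0,0,0,-6.9],[120,0,0,0,0,0,-6.9],[120,0,0,0,0,0,-6.9],[120,0,0,0,0,0,-6.9],[120,0,0,0,0,0,-6.9],[120,0,0,0,0,0,-6.9],[120,0,0,0,0,0,-6.9],[120,0,0,0,0,0,-6.9],[120,0,0,0,0,0,-6.9],[120,0,0,0,0,0,-6.9]]]}}

```text
clock: 28.65
position: [428.8, -11.2, 78.7]
ee_rot: [0.997, -0.078, -0.002, 0.001]
contact_force: [0.7, -0.2, 1.0]
gripper_width: 45.1
grasp_force: 0.0
```

Request:
{"op": "servo_tool", "data": {"commands": [[[120,0,0,0,0,0,-6.9],[120,0,0,0,0,0,-6.9],[120,0,0,0,0,0,-6.9],[120,0,0,0,0,0,-6.9],[120,0,0,0,0,0,-6.9],[120,0,0,0,0,0,-6.9],[120,0,0,0,0,0,-6.9],[120,0,0,0,0,0,-6.9],[120,0,0,0,0,0,-6.9],[120,0,0,0,0,0,-6.9]]]}}

```text
clock: 29.48
position: [428.9, -11.2, 78.7]
ee_rot: [0.866, 0.5, -0.002, -0.0]
contact_force: [-0.8, 0.1, 0.8]
gripper_width: 45.0
grasp_force: 0.0
```

Request:
{"op": "servo_tool", "data": {"commands": [[[120,0,0,0,0,0,-6.9],[120,0,0,0,0,0,-6.9],[120,0,0,0,0,0,-6.9],[120,0,0,0,0,0,-6.9],[120,0,0,0.03,0,0,0],[120,0,0,0.03,0,0,0],[120,0,0,0,0,0,0],[120,0,0,0,0,0,0]]]}}

```text
clock: 30.15
position: [428.1, -11.6, 18.5]
ee_rot: [0.723, 0.69, -0.003, -0.001]
contact_force: [0.8, -0.1, 0.3]
gripper_width: 45.2
grasp_force: 0.0
```

```bash
python3 - <<'E'
from h import *
print(cur()[0]["joints"].round(2))
plan((430.2,-11,-29.5,1.524))
E
```

```text
[ 0.36  0.31 -0.69  0.   -0.58  2.74]
t 30.1 at [428.1 -11.6  18.5] psi 1.524 tilt [-0.0063 -0.0024] w 45.2 F [ 0.8 -0.1  0.3]
to [430.2   -11.    -29.5     1.524] | az 0.0 = 1 x 0.01 | shift [0.0007 0.0021 0.048 ] = 2 x [0.0003 0.001  0.024 ] | j6 ~3.12
```

Request:
{"op": "servo_tool", "data": {"commands": [[[120,0.0007,0.002,0.02,0,0,0],[120,0,0,0.02,0,0,0],[120,0,0,0.008,0,0,0],[120,0,0,0,0,0,0],[190,0,0,0,0,0,0],[255,0,0,0,0,0,0],[255,0,0,0,0,0,0],[255,0,0,0,0,0,0],[255,0,0,0,0,0,0],[255,0,0,0,0,0,0]]]}}

```text
clock: 30.98
position: [432.7, -10.0, -26.5]
ee_rot: [0.723, 0.69, 0.001, 0.0]
contact_force: [-1.0, 0.3, 7.5]
gripper_width: 17.7
grasp_force: 58.6
```

Request:
{"op": "servo_tool", "data": {"commands": [[[255,0,0,0,0,0,0],[255,0,0,-0.02,0,0,0],[255,0,0,-0.03,0,0,0],[255,0,0,-0.03,0,0,0],[255,0,0,-0.03,0,0,0],[255,0,0,0,0,0,6.9],[255,0,0,0,0,0,6.9],[255,0,0,0,0,0,6.9],[255,0,0,0,0,0,6.9],[255,0,0,0,0,0,6.9]]]}}

```text
clock: 31.82
position: [431.4, -10.2, 82.3]
ee_rot: [0.897, 0.442, 0.0, -0.0]
contact_force: [-0.6, 0.4, -2.9]
gripper_width: 17.6
grasp_force: 59.9
```

Request:
{"op": "servo_tool", "data": {"commands": [[[255,0,0,0,0,0,6.9],[255,0,0,0,0,0,6.9],[255,0,0,0,0,0,6.9],[255,0,0,0,0,0,6.9],[255,0,0,0,0,0,6.9],[255,0,0,0,0,0,6.9],[255,0,0,0,0,0,6.9],[255,0,0,0,0,0,6.9],[255,0,0,0,0,0,6.9],[255,0,0,0,0,0,6.9]]]}}

```text
clock: 32.65
position: [431.4, -10.3, 82.2]
ee_rot: [0.99, -0.144, -0.0, -0.0]
contact_force: [-0.2, 0.3, -2.8]
gripper_width: 17.9
grasp_force: 59.8
```

Request:
{"op": "servo_tool", "data": {"commands": [[[255,0,0,0,0,0,6.9],[255,0,0,0,0,0,6.9],[255,0,0,0,0,0,6.9],[255,0,0,0,0,0,6.9],[255,0,0,0,0,0,6.9],[255,0,0,0,0,0,6.9],[255,0,0,0,0,0,6.9],[255,0,0,0,0,0,6.9],[255,0,0,0,0,0,6.9],[255,0,0,0,0,0,6.9]]]}}

```text
clock: 33.48
position: [431.3, -10.3, 82.1]
ee_rot: [0.734, -0.679, -0.0, 0.0]
contact_force: [-0.3, -0.7, -4.1]
gripper_width: 17.8
grasp_force: 59.8
```

Request:
{"op": "servo_tool", "data": {"commands": [[[255,0,0,0,0,0,6.9],[255,0,0,0,0,0,6.9],[255,0,0,0,0,0,0],[255,0,0,0,0,0,0]]]}}

```text
clock: 33.82
position: [431.6, -10.3, 82.2]
ee_rot: [-0.651, 0.759, 0.0, -0.0]
contact_force: [0.2, -1.1, -3.9]
gripper_width: 18.1
grasp_force: 59.8
```

```bash
python3 - <<'E'
from h import *
plan((*slot(-87),78,TA))
E
```

```text
t 33.8 at [431.6 -10.3  82.2] psi -1.725 tilt [-0.0003  0.0002] w 18.1 F [ 0.2 -1.1 -3.9]
to [ 375.269 -280.816   78.      -1.728] | az 0.2 = 1 x 0.19 | shift [0.276  0.0132 0.0042] = 7 x [0.0394 0.0019 0.0006] | j6 ~0.49
```

Request:
{"op": "servo_tool", "data": {"commands": [[[255,0.0394,0.0019,0,0,0,0.2],[255,0.0394,0.0019,0,0,0,0],[255,0.0394,0.0019,0,0,0,0],[255,0.0394,0.0019,0,0,0,0],[255,0.0394,0.0019,0,0,0,0],[255,0.0394,0.0019,0,0,0,0],[255,0.0394,0.0019,0,0,0,0],[255,0,0,0,0,0,0],[255,0,0,0,0,0,0],[255,0,0,0,0,0,0]]]}}

```text
clock: 34.65
position: [374.4, -280.4, 81.9]
ee_rot: [-0.648, 0.761, 0.0, -0.0]
contact_force: [-0.5, -0.1, -4.5]
gripper_width: 17.7
grasp_force: 59.8
```

Request:
{"op": "servo_tool", "data": {"commands": [[[255,0,0,0.034,0,0,0],[255,0,0,0.034,0,0,0],[255,0,0,0.03,0,0,0],[255,0,0,0.003,0,0,0],[255,0,0,0.001,0,0,0],[255,0,0,0,0,0,0]]]}}

```text
clock: 35.15
position: [376.2, -279.9, -18.9]
ee_rot: [-0.649, 0.761, -0.0, 0.0]
contact_force: [0.6, -0.3, -3.0]
gripper_width: 17.9
grasp_force: 60.1
```

Request:
{"op": "servo_tool", "data": {"commands": [[[255,0,0,0.001,0,0,0],[255,0,0,0.001,0,0,0],[255,0,0,0,0,0,0]]]}}

```text
clock: 35.4
position: [375.8, -280.5, -20.7]
ee_rot: [-0.648, 0.761, -0.001, 0.001]
contact_force: [-0.3, 0.4, -2.4]
gripper_width: 17.6
grasp_force: 60.1
```

Request:
{"op": "servo_tool", "data": {"commands": [[[255,0,0,0.001,0,0,0],[255,0,0,0.001,0,0,0],[255,0,0,0,0,0,0]]]}}

```text
clock: 35.65
position: [375.6, -280.6, -22.5]
ee_rot: [-0.648, 0.761, -0.001, 0.0]
contact_force: [-0.9, 2.2, 8.1]
gripper_width: 17.8
grasp_force: 61.2
```

Request:
{"op": "servo_tool", "data": {"commands": [[[150,0,0,0,0,0,0],[150,0,0,0,0,0,0],[150,0,0,0,0,0,0],[140,0,0,-0.015,0,0,0],[120,0,0,-0.03,0,0,0],[120,0,0,-0.03,0,0,0],[120,0,0,-0.03,0,0,0],[120,0,0,0,0,0,0],[120,0,0,0,0,0,0]]]}}

```text
clock: 36.4
position: [376.3, -280.8, 82.9]
ee_rot: [-0.648, 0.761, -0.002, 0.001]
contact_force: [-0.5, -0.4, -0.2]
gripper_width: 45.5
grasp_force: 0.0
```

```bash
python3 - <<'E'
from h import *
d=get("top"); b=bolts(d); [print(x) for x in b]
hsv=cv2.cvtColor(d["frame"],cv2.COLOR_BGR2HSV)[145:168,318:385]; m=(hsv[...,2]<115)|(hsv[...,1]<100)
ys,xs=np.nonzero(m); print(xs.min()+318,xs.max()+318,np.percentile(ys,[5,50,95])+145)
W=[pt(d,(u,155.7),13).round(1) for u in (328.7,372.5)]; print(W)
a=1.545; mid=(709,b[0][0][1]+ -b[0][2]/2+55) ; g=grasp(mid,a); print(mid,g)
plan((*g,80,TA),(*g,80,a))
E
```

```text
(array([709. , -38.1]), 1.548, 67.0, 31.6, 15.8, 216)
328 371 [151. 156. 160.]
[array([708.8,  37.4,  13. ]), array([706.2, -75.2,  13. ])]
(709, np.float64(-16.599999999999994)) [708.81944574 -23.59767105]
t 36.5 at [ 375.  -280.3   81.4] psi -1.731 tilt [0.0012 0.    ] w 45.0 F [-0.1  0.7 -0.8]
to [708.819 -23.598  80.     -1.728] | az -0.2 = 1 x -0.20 | shift [-0.3058 -0.2895  0.0014] = 11 x [-0.0278 -0.0263  0.0001] | j6 ~-0.12
to [708.819 -23.598  80.      1.545] | az -187.5 = 27 x -6.95 | shift [ 0.  0. -0.] = 0 x [ 0.  0. -0.] | j6 ~-3.13
```

Request:
{"op": "servo_tool", "data": {"commands": [[[120,-0.0306,-0.029,0,0,0,0],[120,-0.0306,-0.029,0,0,0,0],[120,-0.0306,-0.029,0,0,0,0],[120,-0.0306,-0.029,0,0,0,0],[120,-0.0306,-0.029,0,0,0,0],[120,-0.0306,-0.029,0,0,0,0],[120,-0.0306,-0.029,0,0,0,0],[120,-0.0306,-0.029,0,0,0,0],[120,-0.0306,-0.029,0,0,0,0],[120,-0.0306,-0.029,0,0,0,0]]]}}

```text
clock: 37.28
position: [706.3, -26.2, 78.3]
ee_rot: [-0.648, 0.761, 0.001, -0.002]
contact_force: [0.4, 0.5, -0.5]
gripper_width: 45.3
grasp_force: 0.0
```

Request:
{"op": "servo_tool", "data": {"commands": [[[120,0,0,0,0,0,-6.95],[120,0,0,0,0,0,-6.95],[120,0,0,0,0,0,-6.95],[120,0,0,0,0,0,-6.95],[120,0,0,0,0,0,-6.95],[120,0,0,0,0,0,-6.95],[120,0,0,0,0,0,-6.95],[120,0,0,0,0,0,-6.95],[120,0,0,0,0,0,-6.95],[120,0,0,0,0,0,-6.95]]]}}

```text
clock: 38.12
position: [704.9, -27.6, 78.1]
ee_rot: [0.967, -0.253, -0.002, 0.001]
contact_force: [0.4, -0.1, -0.5]
gripper_width: 45.2
grasp_force: 0.0
```

Request:
{"op": "servo_tool", "data": {"commands": [[[120,0,0,0,0,0,-6.95],[120,0,0,0,0,0,-6.95],[120,0,0,0,0,0,-6.95],[120,0,0,0,0,0,-6.95],[120,0,0,0,0,0,-6.95],[120,0,0,0,0,0,-6.95],[120,0,0,0,0,0,-6.95],[120,0,0,0,0,0,-6.95],[120,0,0,0,0,0,-6.95],[120,0,0,0,0,0,-6.95]]]}}

```text
clock: 38.95
position: [704.9, -27.7, 78.1]
ee_rot: [0.939, 0.343, -0.002, -0.001]
contact_force: [-0.4, -0.6, -0.4]
gripper_width: 45.1
grasp_force: 0.0
```

Request:
{"op": "servo_tool", "data": {"commands": [[[120,0,0,0,0,0,-6.95],[120,0,0,0,0,0,-6.95],[120,0,0,0,0,0,-6.95],[120,0,0,0,0,0,-6.95],[120,0,0,0,0,0,-6.95],[120,0,0,0,0,0,-6.95],[120,0,0,0,0,0,-6.95],[120,0,0,0,0,0,0],[120,0,0,0.03,0,0,0],[120,0,0,0,0,0,0]]]}}

```text
clock: 39.78
position: [701.9, -27.6, 44.5]
ee_rot: [0.718, 0.696, -0.004, -0.004]
contact_force: [-1.2, 0.7, -2.8]
gripper_width: 45.1
grasp_force: 0.0
```

```bash
python3 - <<'E'
from h import *
print(cur()[0]["joints"].round(2))
plan((708.6,-24.5,-29.5,1.548),(708.6,-24.5,80,1.548),(708.6,-24.5,80,TA),(*slot(87),80,TA))
E
```

```text
[ 0.19  0.65  0.04 -0.   -0.98  2.92]
t 39.8 at [701.9 -27.6  44.5] psi 1.539 tilt [-0.0116  0.0002] w 45.1 F [-1.2  0.7 -2.8]
to [708.6   -24.5   -29.5     1.548] | az -0.5 = 1 x -0.49 | shift [0.0032 0.0066 0.074 ] = 2 x [0.0016 0.0033 0.037 ] | j6 ~-3.13
to [708.6   -24.5    80.      1.548] | az -0.0 = 0 x -0.00 | shift [ 0.      0.     -0.1095] = 3 x [ 0.      0.     -0.0365] | j6 ~-3.13
to [708.6   -24.5    80.     -1.728] | az 187.7 = 27 x 6.95 | shift [ 0.  0. -0.] = 0 x [ 0.  0. -0.] | j6 ~-0.12
to [ 547.123 -308.057   80.      -1.728] | az -0.0 = 0 x -0.00 | shift [ 0.3053  0.1151 -0.    ] = 9 x [ 0.0339  0.0128 -0.    ] | j6 ~0.36
```

Request:
{"op": "servo_tool", "data": {"commands": [[[120,0.003,0.004,0.02,0,0,-0.5],[120,0,0,0.03,0,0,0],[120,0,0,0.02,0,0,0],[120,0,0,0.006,0,0,0],[120,0,0,0,0,0,0],[120,0,0,0,0,0,0]]]}}

```text
clock: 40.28
position: [710.8, -24.8, -24.4]
ee_rot: [0.714, 0.701, -0.0, 0.0]
contact_force: [-0.4, 1.0, 0.2]
gripper_width: 45.1
grasp_force: 0.0
```

Request:
{"op": "servo_tool", "data": {"commands": [[[190,0,0,0,0,0,0],[255,0,0,0,0,0,0],[255,0,0,0,0,0,0],[255,0,0,0,0,0,0],[255,0,0,0,0,0,0],[255,0,0,0,0,0,0],[255,0,0,0,0,0,0],[255,0,0,0,0,0,0]]]}}

```text
clock: 40.95
position: [710.3, -24.6, -24.8]
ee_rot: [0.713, 0.701, -0.0, 0.0]
contact_force: [0.3, -1.4, -0.3]
gripper_width: -0.0
grasp_force: 0.0
```

The fingers closed on nothing, so the bolt has probably been knocked. I'll lift aside and look.

Request:
{"op": "servo_tool", "data": {"commands": [[[255,0,0,-0.035,0,0,0],[255,0,0,-0.035,0,0,0],[120,0,0,-0.035,0,0,0],[120,-0.02,-0.035,0,0,0,0],[120,-0.02,-0.035,0,0,0,0],[120,-0.02,-0.035,0,0,0,0],[120,-0.02,-0.035,0,0,0,0],[120,-0.02,-0.035,0,0,0,0],[120,0,0,0,0,0,0],[120,0,0,0,0,0,0]]]}}

```text
clock: 41.78
position: [531.8, -122.5, 80.8]
ee_rot: [0.714, 0.7, -0.0, -0.0]
contact_force: [-0.1, 0.7, 0.8]
gripper_width: 45.7
grasp_force: 0.0
```

```bash
python3 - <<'E'
from h import *
d=get("top"); e=get("scene"); [print(x) for x in bolts(d,(300,125,420,230))]
cv2.imwrite("pics/k1.png",np.hstack([cv2.resize(d["frame"][110:310,300:520],(440,400)),cv2.resize(e["frame"][260:460,120:460],(340,200)) if 0 else cv2.resize(e["frame"][270:450,260:440],(360,400))]))
plan()
E
```

```text
(array([ 762.4, -134.9]), -1.538, 71.3, 40.6, 34.7, 302)
(array([591.2, -41.1]), -1.483, 319.1, 108.3, 124.7, 6110)
t 41.9 at [ 534.6 -121.5   80.8] psi 1.553 tilt [ 0.0019 -0.0001] w 45.3 F [ 0.8 -0.1  0.6]
```

View pics/k1.png

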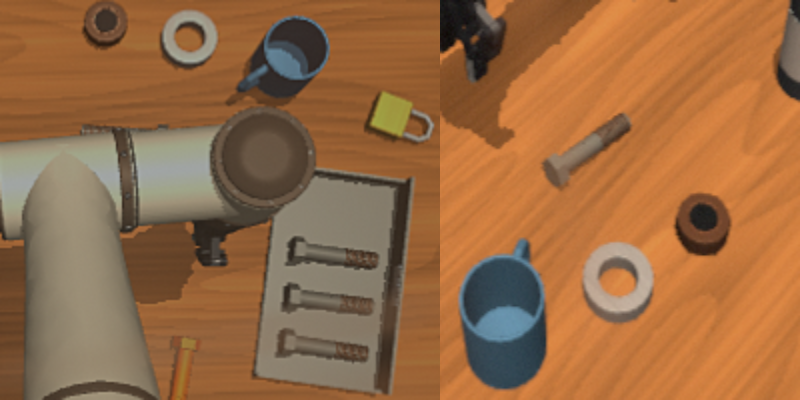

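Three bolts lie neatly in the tray. The fourth was knocked and lies clear at scene crop (558,168)–(628,122). I'll measure it in the scene view, where the arm does not hide it.

```bash
python3 - <<'E'
from h import *
d=get("scene"); x0,y0=300,308
f=d["frame"][y0:362,x0:356]; hsv=cv2.cvtColor(f,cv2.COLOR_BGR2HSV)
m=((hsv[...,1]<125)&(hsv[...,2]>40)).astype(np.uint8); m=cv2.morphologyEx(m,cv2.MORPH_CLOSE,np.ones((5,5)))
n,lab,st,_=cv2.connectedComponentsWithStats(m); print(st[1:])
i=1+st[1:,4].argmax(); ys,xs=np.nonzero(lab==i)
W=np.array([pt(d,(a+x0,b+y0),11)[:2] for a,b in zip(xs,ys)]); c=W.mean(0)
u=np.linalg.svd(W-c,full_matrices=False)[2][0]; u=u*np.sign(u[1]); v=np.array([-u[1],u[0]])
s=(W-c)@u; t=(W-c)@v; print("ext",s.min(),s.max(), "ang",np.arctan2(u[1],u[0]))
k=(s>s.min()+25)&(s<s.max()-8); p=np.polyfit(s[k],[*t[k]],1); print("shank fit",p, "widths",[round(np.ptp(t[(s>q)&(s<q+10)]),1) for q in np.arange(s.min(),s.max()-5,15)])
a=np.arctan2(u[1],u[0])+np.arctan(p[0]); smid=(s.min()+s.max())/2; print("mid",c+u*smid+v*np.polyval(p,smid),"a",a,"head end",c+u*s.min(),"tip",c+u*s.max())
big=cv2.resize(f,None,fx=8,fy=8,interpolation=cv2.INTER_CUBIC)
cn,_=cv2.findContours(cv2.resize((lab==i).astype(np.uint8),None,fx=8,fy=8,interpolation=0),0,2); cv2.drawContours(big,cn,-1,(0,255,0),1); cv2.imwrite("pics/k2.png",big)
t_=get("top"); print("top px of that",proj(t_,[*(c+u*s.min()),13]),proj(t_,[*(c+u*s.max()),10]))
E
```

```text
[[ 12  13  44  33 440]]
ext -51.97263960705616 67.45512504325238 ang 1.4386961917851693
shank fit [-0.01785609  0.33339249] widths [np.float64(32.0), np.float64(34.3), np.float64(19.7), np.float64(22.0), np.float64(21.5), np.float64(19.2), np.float64(19.4), np.float64(21.6)]
mid [649.88903194 -42.65346775] a 1.420842002597461 head end [ 642.21720597 -101.87279666] tip [657.94778555  16.51444858]
top px of that [383.69266272 179.94685669] [337.24844676 175.17133876]
```

```bash
python3 - <<'E'
from h import *
plan((648.9,-49.6,20,1.42))
E
```

```text
t 42.0 at [ 535.  -121.    80.4] psi 1.554 tilt [ 0.0012 -0.    ] w 44.9 F [-0.1 -0.1  0.1]
to [648.9  -49.6   20.     1.42] | az 7.7 = 2 x 3.83 | shift [0.0877 0.1019 0.0604] = 4 x [0.0219 0.0255 0.0151] | j6 ~3.07
```

Request:
{"op": "servo_tool", "data": {"commands": [[[100,0,0,0,0,0,3.8],[100,0,0,0,0,0,3.8],[100,0.0219,0.0255,0,0,0,0],[100,0.0219,0.0255,0,0,0,0],[100,0.0219,0.0255,0,0,0,0],[100,0.0219,0.0255,0,0,0,0],[100,0,0,0.03,0,0,0],[100,0,0,0.03,0,0,0],[100,0,0,0,0,0,0],[100,0,0,0,0,0,0]]]}}

```text
clock: 42.82
position: [646.8, -49.8, 18.1]
ee_rot: [0.758, 0.652, -0.002, -0.001]
contact_force: [-0.5, 0.5, 0.4]
gripper_width: 51.9
grasp_force: 0.0
```

```bash
python3 - <<'E'
from h import *
plan((648.9,-49.6,-29.5,1.42))
d=get("scene")
cv2.imwrite("pics/k3.png",cv2.resize(d["frame"][250:390,240:400],(640,560),interpolation=cv2.INTER_CUBIC))
E
```

```text
t 42.8 at [646.8 -49.8  18.1] psi 1.421 tilt [-0.0048 -0.0011] w 51.9 F [-0.5  0.5  0.4]
to [648.9  -49.6  -29.5    1.42] | az 0.1 = 1 x 0.07 | shift [0.0005 0.0021 0.0476] = 2 x [0.0003 0.001  0.0238] | j6 ~3.07
```

View pics/k3.png

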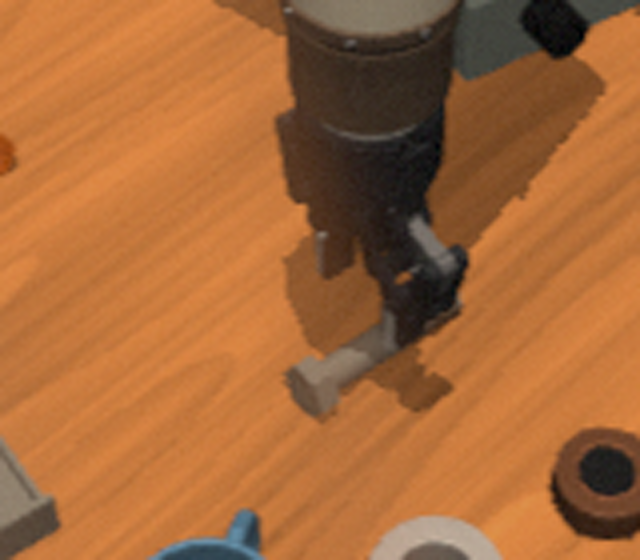

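The fingers straddle the shank (tips at about (335,270) and (410,335)). Descending and gripping.

Request:
{"op": "servo_tool", "data": {"commands": [[[100,0.0005,0.002,0.02,0,0,0],[100,0,0,0.02,0,0,0],[100,0,0,0.007,0,0,0],[100,0,0,0,0,0,0],[180,0,0,0,0,0,0],[255,0,0,0,0,0,0],[255,0,0,0,0,0,0],[255,0,0,0,0,0,0],[255,0,0,0,0,0,0],[255,0,0,0,0,0,0]]]}}

```text
clock: 43.7
position: [651.5, -49.9, -24.6]
ee_rot: [0.758, 0.652, 0.002, 0.001]
contact_force: [1.1, 0.4, 6.6]
gripper_width: 18.0
grasp_force: 58.3
```

```bash
python3 - <<'E'
from h import *
p=cur()[0]["position"]; plan((p[0],p[1],82,1.42),(p[0],p[1],82,TA),(*slot(87),82,TA))
E
```

```text
t 43.7 at [651.5 -49.9 -24.6] psi 1.421 tilt [0.0044 0.    ] w 18.0 F [1.1 0.4 6.6]
to [651.514 -49.907  82.      1.42 ] | az 0.0 = 1 x 0.04 | shift [ 0.      0.     -0.1066] = 3 x [ 0.      0.     -0.0355] | j6 ~3.07
to [651.514 -49.907  82.     -1.728] | az 180.4 = 26 x 6.94 | shift [ 0.  0. -0.] = 0 x [ 0.  0. -0.] | j6 ~-0.08
to [ 547.123 -308.057   82.      -1.728] | az -0.0 = 0 x -0.00 | shift [ 0.2713  0.0627 -0.    ] = 7 x [ 0.0388  0.009  -0.    ] | j6 ~0.36
```

Request:
{"op": "servo_tool", "data": {"commands": [[[255,0,0,-0.02,0,0,0],[255,0,0,-0.03,0,0,0],[255,0,0,-0.03,0,0,0],[255,0,0,-0.03,0,0,0],[255,0,0,0,0,0,6.94],[255,0,0,0,0,0,6.94],[255,0,0,0,0,0,6.94],[255,0,0,0,0,0,6.94],[255,0,0,0,0,0,6.94],[255,0,0,0,0,0,6.94]]]}}

```text
clock: 44.53
position: [648.2, -49.9, 82.0]
ee_rot: [0.942, 0.337, -0.001, -0.001]
contact_force: [0.2, -0.9, -3.6]
gripper_width: 18.0
grasp_force: 58.7
```

Request:
{"op": "servo_tool", "data": {"commands": [[[255,0,0,0,0,0,6.94],[255,0,0,0,0,0,6.94],[255,0,0,0,0,0,6.94],[255,0,0,0,0,0,6.94],[255,0,0,0,0,0,6.94],[255,0,0,0,0,0,6.94],[255,0,0,0,0,0,6.94],[255,0,0,0,0,0,6.94],[255,0,0,0,0,0,6.94],[255,0,0,0,0,0,6.94]]]}}

```text
clock: 45.37
position: [648.2, -49.9, 81.9]
ee_rot: [0.966, -0.259, -0.002, 0.0]
contact_force: [0.3, -0.6, -3.4]
gripper_width: 17.7
grasp_force: 58.7
```

Request:
{"op": "servo_tool", "data": {"commands": [[[255,0,0,0,0,0,6.94],[255,0,0,0,0,0,6.94],[255,0,0,0,0,0,6.94],[255,0,0,0,0,0,6.94],[255,0,0,0,0,0,6.94],[255,0,0,0,0,0,6.94],[255,0,0,0,0,0,6.94],[255,0,0,0,0,0,6.94],[255,0,0,0,0,0,6.94],[255,0,0,0,0,0,6.94]]]}}

```text
clock: 46.2
position: [648.1, -49.9, 81.9]
ee_rot: [-0.646, 0.763, 0.001, -0.001]
contact_force: [-0.6, 0.0, -2.9]
gripper_width: 17.9
grasp_force: 58.7
```

Request:
{"op": "servo_tool", "data": {"commands": [[[255,0,0,0,0,0,0],[255,0.0388,0.009,0,0,0,0],[255,0.0388,0.009,0,0,0,0],[255,0.0388,0.009,0,0,0,0],[255,0.0388,0.009,0,0,0,0],[255,0.0388,0.009,0,0,0,0],[255,0.0388,0.009,0,0,0,0],[255,0,0,0,0,0,0],[255,0,0,0,0,0,0],[255,0,0,0,0,0,0]]]}}

```text
clock: 47.03
position: [559.0, -271.3, 82.7]
ee_rot: [-0.649, 0.761, 0.001, -0.0]
contact_force: [-0.1, 1.4, -3.0]
gripper_width: 17.8
grasp_force: 58.6
```

```bash
python3 - <<'E'
from h import *
plan((*slot(87),-20,TA))
d=get("scene"); e=get("top")
x0,y0=120,260; f=d["frame"]; hsv=cv2.cvtColor(f,cv2.COLOR_BGR2HSV)
cv2.imwrite("pics/q1.png",np.hstack([cv2.resize(f[270:430,120:300],(450,400)),cv2.resize(e["frame"][180:320,400:520],(343,400))]))
E
```

```text
t 47.0 at [ 559.  -271.3   82.7] psi -1.728 tilt [-0.0009  0.0007] w 17.8 F [-0.1  1.4 -3. ]
to [ 547.123 -308.057  -20.      -1.728] | az -0.0 = 1 x -0.01 | shift [0.0381 0.006  0.1027] = 3 x [0.0127 0.002  0.0342] | j6 ~0.36
```

Request:
{"op": "servo_tool", "data": {"commands": [[[255,0.038,0.006,0,0,0,0],[255,0,0,0,0,0,0],[255,0,0,0.034,0,0,0],[255,0,0,0.034,0,0,0],[255,0,0,0.028,0,0,0],[255,0,0,0.003,0,0,0],[255,0,0,0.001,0,0,0],[255,0,0,0,0,0,0]]]}}

```text
clock: 47.8
position: [548.8, -307.5, -15.9]
ee_rot: [-0.65, 0.76, -0.001, 0.0]
contact_force: [-0.1, 0.8, -3.4]
gripper_width: 17.5
grasp_force: 58.7
```

Request:
{"op": "servo_tool", "data": {"commands": [[[255,0,0,0.001,0,0,0],[255,0,0,0.001,0,0,0],[255,0,0,0,0,0,0]]]}}

```text
clock: 48.05
position: [548.3, -308.0, -17.6]
ee_rot: [-0.649, 0.761, -0.001, 0.001]
contact_force: [0.2, -0.4, -3.6]
gripper_width: 17.7
grasp_force: 58.7
```

Request:
{"op": "servo_tool", "data": {"commands": [[[255,0,0,0.001,0,0,0],[255,0,0,0.001,0,0,0],[255,0,0,0,0,0,0]]]}}

```text
clock: 48.3
position: [547.9, -308.1, -20.4]
ee_rot: [-0.649, 0.761, -0.0, 0.0]
contact_force: [-0.1, 0.0, -2.2]
gripper_width: 17.8
grasp_force: 58.9
```

Request:
{"op": "servo_tool", "data": {"commands": [[[255,0,0,0.001,0,0,0],[255,0,0,0.0005,0,0,0],[255,0,0,0,0,0,0]]]}}

```text
clock: 48.55
position: [547.9, -308.1, -20.6]
ee_rot: [-0.649, 0.761, -0.0, -0.0]
contact_force: [-2.9, 1.4, 5.4]
gripper_width: 18.0
grasp_force: 59.6
```

Request:
{"op": "servo_tool", "data": {"commands": [[[150,0,0,0,0,0,0],[150,0,0,0,0,0,0],[150,0,0,0,0,0,0],[150,0,0,-0.015,0,0,0],[150,0,0,-0.03,0,0,0],[120,0,0,-0.035,0,0,0],[120,0,0,-0.035,0,0,0],[120,0,0,-0.035,0,0,0],[120,-0.027,0.0295,0,0,0,0],[120,-0.027,0.0295,0,0,0,0]]]}}

```text
clock: 49.38
position: [500.2, -246.0, 130.1]
ee_rot: [-0.648, 0.761, -0.003, 0.002]
contact_force: [-0.2, 1.5, -1.0]
gripper_width: 45.5
grasp_force: 0.0
```

Request:
{"op": "servo_tool", "data": {"commands": [[[120,-0.027,0.0295,0,0,0,0],[120,-0.027,0.0295,0,0,0,0],[120,-0.027,0.0295,0,0,0,0],[120,-0.027,0.0295,0,0,0,0],[120,-0.027,0.0295,0,0,0,0],[120,-0.027,0.0295,0,0,0,0],[120,0,0,0,0,0,0],[120,0,0,0,0,0,0]]]}}

```text
clock: 50.05
position: [348.2, -56.0, 128.3]
ee_rot: [-0.651, 0.759, -0.0, 0.001]
contact_force: [1.2, 0.2, 0.7]
gripper_width: 45.2
grasp_force: 0.0
```

```bash
python3 - <<'E'
from h import *
d=get("top"); e=get("scene")
a=cv2.resize(d["frame"][110:330,170:530],(720,440),interpolation=cv2.INTER_CUBIC)
b=cv2.resize(e["frame"][290:420,120:280],(197,160))
a=cv2.copyMakeBorder(a,0,160,0,0,cv2.BORDER_CONSTANT); a[440:,:197]=b; a[440:600,250:490]=cv2.resize(d["frame"][220:260,210:270],(240,160),interpolation=cv2.INTER_CUBIC)
cv2.imwrite("pics/f1.png",a)
E
```

```text
(no output)
```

View pics/f1.png

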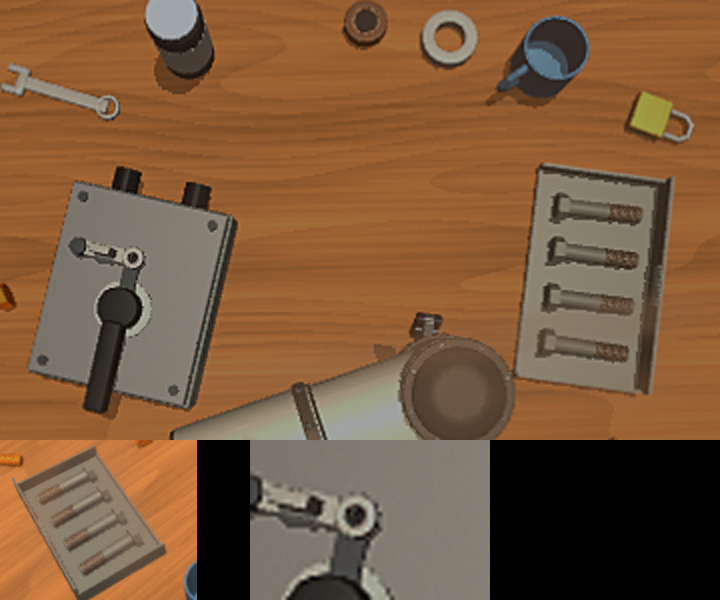

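The picture shows all four bolts flat, parallel and square in the tray with their heads at the low lip. The handle tail and leaf eyes are in line, and the bystanders have not moved.

```bash
python3 -c "
from bench import ticket
print(ticket.job_done())"
```

```text
the job is handed in; nothing more can be done
None
```

The job is handed in: the isolator handle is off, the hasp leaf's hole lines up with the other two to within about 1–2 mm by camera, and all four bolts lie flat and parallel in the tray, heads to the lip (no verdict was returned).

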